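# Home the tumbler wheel, load the jar tray, set the blank selector

## Task

Get the jar tumbler ready for its night run: first turn the blank selector on the control box anticlockwise all the way back to its end stop, then turn the free wheel by its rim until its black home mark, hidden in the housing now, stands at the very top, and leave it there. After that stand all the squat white sample jars (three to five of them) upright in the steel tray, and only then turn the selector clockwise to the third click from its end stop. Leave the conical flask and the tall clear bottle that stand among the jars alone.

Things in the scene. Friction and masses are not known exactly. Their poses are not given: they have to be found in the camera images.
- wheel_mark (a point): the home mark of the tumbler wheel: a black line 9 mm wide across the wheel's rim and 28 mm down both its faces; this point lies on the rim surface, in the middle of its width. The wheel is a solid aluminium disc, 190 mm in diameter and 26 mm thick, with flat faces and a smooth rim, that spins freely on a level axle; only its upper half shows above the housing, so at the start the mark is hidden inside the housing
- wheel_top (a point): fixed point in space, 187 mm above the bench, where the very top of the wheel's rim is; the wheel's axle is 95 mm straight below it. x = along the axle (level, away from the robot at yaw 0), y = the level direction in which the rim travels at the top, z = up. The white housing under it is 130 mm (x) by 230 mm (y) by 85 mm high, centred under it, with two low bearing blocks up to 110 mm high, 25 to 47 mm either side of the wheel's middle plane
- wheel (a joint): turn of the wheel (rad, endless): 0 or any whole number of turns with the mark at the very top; growing values carry the top of the rim towards -y of wheel_top. About 0.012 N m of bearing friction, no stops: it stays where it is let go at rest and coasts only a little when let go moving. It is turned by friction, by pinching or stroking the rim near its top, many short strokes
- selector_grip (a point): middle of the grip bar of the blank rotary selector on the top of the white control box (140 mm by 130 mm, 70 mm high); upright axis. The bar is 60 mm long along this point's x axis, 14 mm thick (y), from 82 to 112 mm above the bench, this point 100 mm above it, on a disc 60 mm in diameter in the middle of the box; at selector value 0 the bar lies along the box's 140 mm side
- selector (a joint): turn of the selector (rad): 0 at its anticlockwise end stop, growing clockwise seen from above; 30 degrees (0.524 rad) a click, five clicks to the other end stop (2.618). It springs into the nearest click when let go (about 0.05 to 0.1 N m to pass from one click to the next). No markings
- tray: shallow open steel tray fixed to the bench, outside 190 mm (x) by 320 mm (y), walls 5 mm thick and 20 mm high, inner floor 5 mm above its origin, which is the middle of its underside
- jar1: squat white plastic sample jar with a grey lid and a blank paper label, 56 mm in diameter (lid 55 mm) and 64 mm high, about 0.18 kg, upright on the bench at the start; origin in the middle of its underside, z up its axis. Three to five such jars are there; an absent one is None
- jar2: squat white plastic sample jar with a grey lid and a blank paper label, 56 mm in diameter (lid 55 mm) and 64 mm high, about 0.18 kg, upright on the bench at the start; origin in the middle of its underside, z up its axis. Three to five such jars are there; an absent one is None
- jar3: squat white plastic sample jar with a grey lid and a blank paper label, 56 mm in diameter (lid 55 mm) and 64 mm high, about 0.18 kg, upright on the bench at the start; origin in the middle of its underside, z up its axis. Three to five such jars are there; an absent one is None
- jar4: squat white plastic sample jar with a grey lid and a blank paper label, 56 mm in diameter (lid 55 mm) and 64 mm high, about 0.18 kg, upright on the bench at the start; origin in the middle of its underside, z up its axis. Three to five such jars are there; an absent one is None
- jar5: squat white plastic sample jar with a grey lid and a blank paper label, 56 mm in diameter (lid 55 mm) and 64 mm high, about 0.18 kg, upright on the bench at the start; origin in the middle of its underside, z up its axis. Three to five such jars are there; an absent one is None
- flask: bystander: clear glass conical flask, 72 mm wide at the foot, 130 mm high, narrow neck; origin in the middle of its underside, z up
- wash_bottle: bystander: tall clear plastic bottle, 56 mm in diameter, 170 mm high; origin in the middle of its underside, z up
Not all that is in view belongs to the job. Leave any purple look-alike of the jar4 alone.

How it is judged:
By the outcome, as a careful person would: the job done as asked, in the order asked, and still so for the second after the job is handed in, with the robot touching nothing.
Of jar1, jar2, jar3, jar4, jar5 only 3 to 5 are there at a start; the rules pass over those that are not, and their reading is None.
At some moment in a run one of jar1, jar2, jar3, jar4, jar5 may be knocked a few centimetres aside while the robot is not near it.
It also fails if it takes over 210 s, if anything falls off the work surface, if the arm or the gripper's body presses on something with over 40 N, if the wrist force passes 120 N, or if a joint passes its speed limit or range.

## Robot

A 6-joint arm with a two-finger parallel gripper is mounted at the origin on the work surface. World frame = base frame: x ahead of the robot, y to its left, z up, the work surface at z = 0. Lengths are in mm, angles in rad, forces in N, time in s.
With the tool pointing down it reaches from about 350 to 800 mm from the base axis. Payload 7.3 kg.
Tool frame: the origin (TCP) lies midway between the tips of the shut fingers; the grasp point (between the pads) lies 19 mm behind it (tcp_to_grasp is the distance from the TCP to the grasp point, in mm); z points along the fingers, y is the direction in which the jaws open and shut (so a half turn about z gives the same grasp; the last joint's range is limited). The gripper opens to 85 mm and grips with 20 to 120 N. Pads are 22 mm wide; open, the fingers measure 114 mm over their backs; the gripper's body (76 mm by 85 mm) begins 54 mm behind the grasp point. The pads swing forward as they close: fully open they stand 13 mm farther back than shut.
Start: joints at [-1.474, 0.342, 1.524, -0, 1.275, -0.146], TCP at [126.243, -509.615, 231.322] pointing down, gripper open.
Joint ranges: [-2.53, 2.53], [-0.77, 2.02], [0.04, 2.7], [-1, 4.14], [0.28, 2.66], [-3.11, 3.11]. Speed limits (rad/s): [2.57, 2.57, 3.14, 3.14, 3.14, 3.14].

## Interface

Orientations are given as a rotation vector (axis times angle).
In Python, from plant import get_state, camera, camera_model, sign_off, spot_in, cut_out, landmark_of, tcp_to_grasp gives the robot as it stands. The module is installed in compiled form; this text tells all that it offers.
- The arm moves only by the tool carry_out, never from a script. Its argument "motion" is a list of rows, each a list of 6 numbers: the shift along the tool's x, y, z in mm, then the turn, a rotation vector about the tool's x, y, z in degrees. A call has 1 to 12 rows; each row shifts and turns the commanded pose from where the row before left it, along the tool's axes as they then stand; what a row does not reach is not made up. A row lasts 1/12 s, in which the tool goes at most 41.7 mm and 7.16 degrees, less where a joint would pass 70% of its speed; a pose out of reach is approached as far as the arm can. A call with a gripper value outside its range is refused whole. "hand" is the opening in per cent of the stroke, from 0 (shut) to 100 (fully open), set as the call begins (left out, the last holds). The fingers move at their own pace and stop on an object; "force" is the grip in N (left out, the last holds). Time passes only in rows, so rows that do not move let the fingers close. It gives the time, the measured TCP pose, the force and the opening at its end, in the units of the state.
- get_state(): the state, without advancing time (a new reading comes with each control period).
- camera(name): name is "scene" or "side" or "wrist"; returns the picture (480x640x3 uint8, blue, green, red); there is no depth.
- camera_model(name): a dict with "K" (3x3 intrinsics, pixels), "R" (3x3) and "t" (3): a world point X has camera coordinates R X + t; the wrist camera has in their place "T_tool_cam" (4x4, takes a point from camera to tool coordinates, whose origin is the TCP and whose axes are the flange's). Camera axes: x right, y down, z forward; pixel columns grow to the right and rows downward; lengths in mm; the calibration is good to about 2 mm. The wrist camera is an equidistant fisheye: a pixel r from the principal point sees the ray r / f radians off the axis. A picture is of the moment at which its call begins: read the wrist's pose just before it. camera_model takes no time and is no camera call.
- sign_off(): hands the job in, once; it reports no verdict.
Trained networks look in the newest picture that a camera, given by its name, has taken for a name from the list of things; names that differ only in an ending like _2 or _b are one class to them, and where a whole thing is asked for, a point or a joint stands for the part that bears it (a point fixed in the world has none). Each returns a list of dicts, best first, with "confidence" (0 to 1); they miss things now and then, are a little off and sometimes report something else, mostly with a low value. They report only what shows in the picture. A call takes as long as a camera call. They do not tell look-alikes from the thing itself.
- spot_in(query, camera): "point" ([x, y, z] in mm, in world coordinates, good to about 4 mm: the middle of the surface that is visible of it).
- cut_out(query, camera): "region" (480x640 bool, what is visible of it).
- landmark_of(query, camera): "point" ([x, y, z] in mm, in world coordinates, good to about 4 mm: a listed point, or the origin of a listed thing).
The state is a dict: "t": time; "joint_positions": joint angles; "qvel": joint speeds; "joint_efforts": joint torques, N m; "position": TCP position; "orientation": TCP orientation; "contact_force": force on the tool from outside, world axes, zero at the start; "torque": the same for the moment, N m; "finger_gap": finger opening in mm.
Only numpy, scipy, OpenCV 4.12 (cv2) and the standard library are available. Lean on these libraries where they do the work, as an engineer would, in place of code of your own. Each camera call takes 0.05 s, during which the arm holds its last target. There are 200 camera calls.

## Working session

There is one attempt and no reset: what is moved stays moved. The work goes in short steps, Python scripts to look and compute and a tool call to move; the robot and the scene stay as the last step left them, time stands still between calls to the robot, and variables do not carry over. Pictures are saved under pics/ and viewed, about 12 in all and at most 16, crops included, and the job is handed in when it is done.

Besides the shell and the picture viewer there is one more tool, called after ">>>" as a command line: name --pt "numbers of a row" for each row, then --argument value for the rest. carry_out: Moves the arm, as the interface text tells. Its arguments: {"type":"object","properties":{"motion":{"type":"array","items":{"type":"array","items":{"type":"number"}}},"hand":{"type":"number"},"force":{"type":"number"}},"required":["motion"]}

```bash
mkdir -p pics; cat > h.py <<'E'
import numpy as np, cv2
from scipy.spatial.transform import Rotation as Rn
from plant import *
def st():
    s=get_state(); print('t',round(s['t'],2),'pos',np.round(s['position'],1),'ori',np.round(s['orientation'],3),'q',np.round(s['joint_positions'],3),'F',np.round(s['contact_force'],1),'gap',round(s['finger_gap'],1)); return s
def snap(c,name,crop=None,scale=1):
    im=camera(c)
    o=im if crop is None else im[crop[1]:crop[3],crop[0]:crop[2]]
    if scale!=1:o=cv2.resize(o,None,fx=scale,fy=scale,interpolation=cv2.INTER_CUBIC)
    cv2.imwrite(f'pics/{name}.png',o); return im
def proj(c,X):
    m=camera_model(c);p=m['R']@np.array(X,float)+np.array(m['t']).ravel();p=m['K']@p;return p[:2]/p[2]
def ray(c,uv):
    m=camera_model(c);R=np.array(m['R']);t=np.array(m['t']).ravel()
    d=R.T@np.linalg.solve(m['K'],[uv[0],uv[1],1]);return -R.T@t,d/np.linalg.norm(d)
def onz(c,uv,z):
    o,d=ray(c,uv);return o+d*(z-o[2])/d[2]
def axes():
    s=get_state();R=Rn.from_rotvec(s['orientation']).as_matrix();print('toolaxes cols\n',np.round(R,3));return R,np.array(s['position'])
E
python3 - <<'E'
from h import *
st();axes()
print(tcp_to_grasp)
a=snap('scene','scene0');b=snap('side','side0')
for c in('scene','side'):
    for q in('wheel_top','selector_grip','tray','jar1','flask','wash_bottle','wheel_mark'):
        for d in landmark_of(q,c)[:8]: print(c,q,np.round(d['point']),round(d['confidence'],2),np.round(proj(c,d['point'])))
st()
E
```

```text
t 0.0 pos [ 126.2 -509.2  230.6] ori [-3.117 -0.38  -0.   ] q [-1.474  0.343  1.525  0.     1.275 -0.146] F [-0.2 -0.2  0.2] gap 85.3
toolaxes cols
 [[ 0.971  0.24  -0.   ]
 [ 0.24  -0.971  0.002]
 [ 0.    -0.002 -1.   ]]
18.700000000000003
scene wheel_top [ 624. -268.  185.] 0.96 [336. 343.]
scene selector_grip [604.  -3.  97.] 0.87 [391. 259.]
scene tray [495. 305.  -2.] 0.64 [402. 180.]
scene jar1 [448. -17.  -1.] 0.95 [321. 259.]
scene jar1 [ 456. -236.   -1.] 0.69 [270. 334.]
scene jar1 [342.  47.   2.] 0.69 [297. 221.]
scene jar1 [ 440. -336.    3.] 0.63 [234. 368.]
scene flask [443.  91.   0.] 0.93 [343. 227.]
scene wash_bottle [ 542. -431.   -1.] 0.92 [248. 438.]
side wheel_top [ 620. -266.  189.] 0.88 [343. 167.]
side selector_grip [605.  -1. 100.] 0.78 [270. 247.]
side selector_grip [ 442. -334.    6.] 0.57 [408. 241.]
side selector_grip [447. -16.  -2.] 0.28 [323. 308.]
side tray [497. 304.  -0.] 0.88 [195. 383.]
side jar1 [446. -15.  -2.] 0.76 [323. 309.]
side jar1 [344.  46.  -1.] 0.66 [337. 351.]
side jar1 [ 446. -336.   10.] 0.59 [407. 238.]
side jar1 [ 448. -108.    0.] 0.58 [349. 286.]
side flask [443.  95.   1.] 0.72 [289. 337.]
side wash_bottle [ 534. -434.   -3.] 0.85 [403. 211.]
side wheel_mark [ 537. -434.    1.] 0.27 [402. 209.]
t 0.8 pos [ 126.2 -509.6  231.4] ori [ 3.118  0.38  -0.   ] q [-1.474  0.342  1.524 -0.     1.275 -0.146] F [0.  1.1 0.6] gap 85.3
```

View pics/scene0.png

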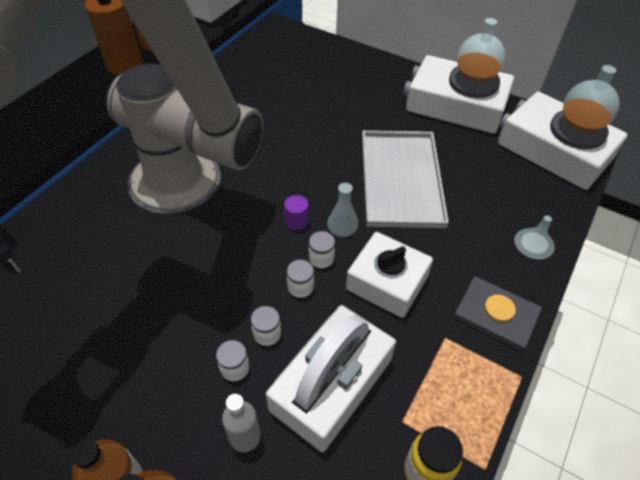

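View pics/side0.png

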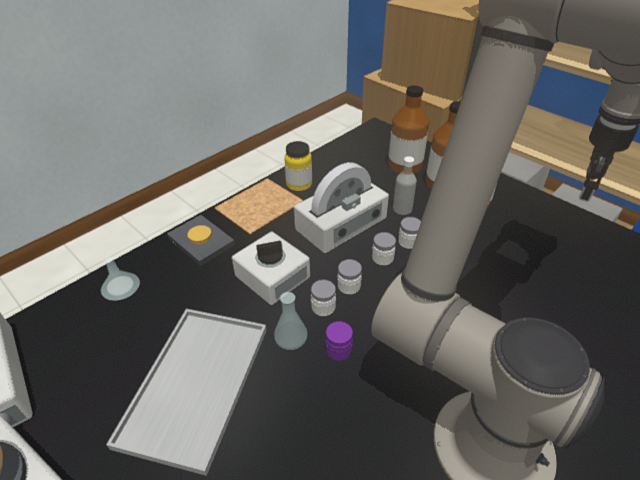

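Four white jars show at scene px (322,249), (300,279), (265,326) and (232,360). The purple look-alike at (296,212) is to be left alone, as are the flask (343,210) and the bottle (240,425). I move over the selector for a wrist view.

>>> carry_out --pt "24 -16 -6 0 0 0" --pt "24 -16 -6 0 0 0" --pt "24 -16 -6 0 0 0" --pt "24 -16 -6 0 0 0" --pt "24 -16 -6 0 0 0" --pt "24 -16 -6 0 0 0" --pt "24 -16 -6 0 0 0" --pt "24 -16 -6 0 0 0" --pt "24 -16 -6 0 0 0" --pt "24 -16 -6 0 0 0" --pt "24 -16 -6 0 0 0" --pt "24 -16 -6 0 0 0" --hand 100

```text
t: 1.8
position: [360.4, -252.8, 303.8]
orientation: [3.118, 0.38, 0.0]
contact_force: [0.7, -0.7, 0.3]
finger_gap: 85.7
```

>>> carry_out --pt "24 -16 0 0 0 0" --pt "24 -16 0 0 0 0" --pt "24 -16 0 0 0 0" --pt "24 -16 0 0 0 0" --pt "24 -16 0 0 0 0" --pt "24 -16 0 0 0 0" --pt "24 -16 0 0 0 0" --pt "24 -16 0 0 0 0" --pt "24 -16 0 0 0 0" --pt "24 -16 0 0 0 0" --pt "0 0 0 0 0 0" --pt "0 0 0 0 0 0"

```text
t: 2.8
position: [554.5, -40.0, 302.7]
orientation: [-3.118, -0.384, 0.001]
contact_force: [-0.2, -1.1, -0.0]
finger_gap: 85.6
```

```bash
cat >> h.py <<'E'
def wproj(X,s=None):
    s=s or get_state();m=camera_model('wrist');T=np.array(m['T_tool_cam']);K=np.array(m['K'])
    R=Rn.from_rotvec(s['orientation']).as_matrix();p=R.T@(np.array(X,float)-s['position']);p=T[:3,:3].T@(p-T[:3,3])
    th=np.arctan2(np.hypot(p[0],p[1]),p[2]);r=np.hypot(p[0],p[1]);return np.array([K[0,2]+K[0,0]*th*p[0]/r,K[1,2]+K[1,1]*th*p[1]/r])
def wonz(uv,z,s=None):
    s=s or get_state();m=camera_model('wrist');T=np.array(m['T_tool_cam']);K=np.array(m['K'])
    a=np.array([(uv[0]-K[0,2])/K[0,0],(uv[1]-K[1,2])/K[1,1]]);th=np.hypot(*a)
    d=np.append(np.sin(th)*a/max(th,1e-9),np.cos(th));R=Rn.from_rotvec(s['orientation']).as_matrix()
    d=R@T[:3,:3]@d;o=R@T[:3,3]+s['position'];return o+d*(z-o[2])/d[2]
E
python3 - <<'E'
from h import *
s=st();m=camera_model('wrist');print(np.round(m['T_tool_cam'],3),m['K'])
snap('wrist','w1')
print([np.round(d['point'])for d in landmark_of('selector_grip','wrist')],[np.round(d['point'])for d in landmark_of('wheel_top','wrist')])
E
```

```text
t 2.8 pos [554.5 -40.  302.7] ori [-3.118e+00 -3.840e-01  1.000e-03] q [-0.21   0.358  1.305 -0.     1.48   1.116] F [-0.2 -1.1 -0. ] gap 85.6
[[ 1.00000e-03 -9.57000e-01 -2.91000e-01  7.32950e+01]
 [ 1.00000e+00  1.00000e-03  0.00000e+00  1.62000e-01]
 [-0.00000e+00 -2.91000e-01  9.57000e-01 -1.43435e+02]
 [ 0.00000e+00  0.00000e+00  0.00000e+00  1.00000e+00]] [[371.64829954   0.         318.38959206]
 [  0.         371.64829954 245.91726593]
 [  0.           0.           1.        ]]
[array([604.,   2., 104.])] [array([ 620., -263.,  186.])]
```

View pics/w1.png

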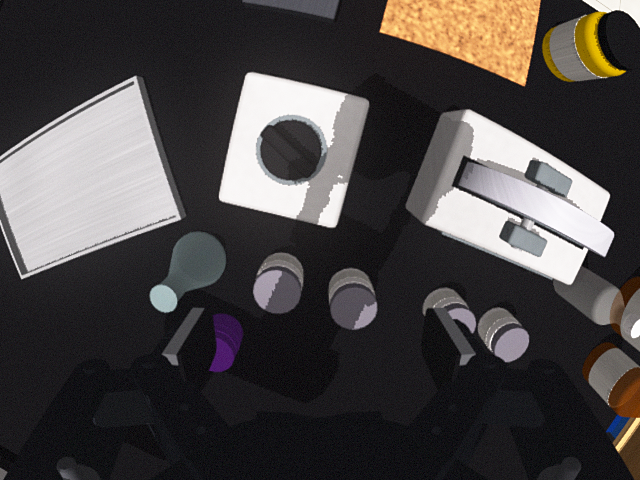

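The box top has corners at about (248,72), (369,99), (335,227) and (220,198), and the dark bar sits on the disc at (292,150). I enlarge the selector.

```bash
python3 - <<'E'
from h import *
s=get_state()
im=cv2.imread('pics/w1.png')
c=im[105:195,245:340];c=cv2.convertScaleAbs(c,alpha=3,beta=0);cv2.imwrite('pics/w1c.png',cv2.resize(c,None,fx=6,fy=6,interpolation=cv2.INTER_CUBIC))
P=[wonz(u,70,s) for u in[(248,72),(369,99),(335,227),(220,198)]]
for i in range(4):
    d=P[(i+1)%4]-P[i];print(np.round(P[i]),round(np.linalg.norm(d),1),round(np.degrees(np.arctan2(d[1],d[0])),1))
print('c',np.mean(P,0))
# wheel housing top
for uv in[(466,110),(609,192),(570,283),(409,208)]:print(np.round(wonz(uv,85,s)))
# tray rim corners
for uv in[(137,78),(184,216),(23,277)]:print('tray',np.round(wonz(uv,20,s)))
E
```

```text
[673.  60.  70.] 124.6 -89.6
[674. -64.  70.] 136.8 179.9
[538. -64.  70.] 124.7 89.1
[540.  61.  70.] 133.9 -0.2
c [606.18058112  -1.78823934  70.        ]
[ 692. -161.   85.]
[ 672. -383.   85.]
[ 546. -370.   85.]
[ 579. -130.   85.]
tray [653. 210.  20.]
tray [496. 113.  20.]
tray [335. 389.  20.]
```

View pics/w1c.png

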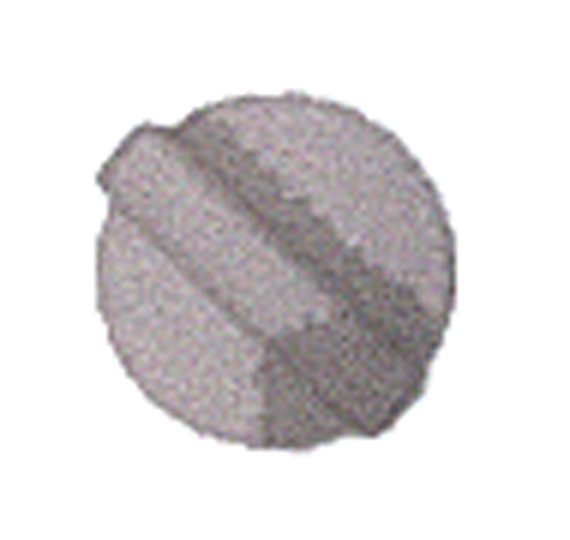

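```bash
python3 - <<'E'
from h import *
s=get_state()
a=wonz((267.5,130),112,s);b=wonz((310,171.7),112,s);print(a,b,np.degrees(np.arctan2(*(a-b)[[1,0]])),np.linalg.norm(a-b),(a+b)/2)
# edges of bar top
e=lambda p:wonz((245+p[0]/6,105+p[1]/6),112,s)
for p,q in(((110,205),(265,340)),((180,135),(330,290))):
    d=e(p)-e(q);print(np.degrees(np.arctan2(d[1],d[0])))
E
```

```text
[619.70664563  21.04370435 112.        ] [591.63175726 -24.87817383 112.        ] 58.55997200362005 53.82395612578821 [605.66920144  -1.91723474 112.        ]
61.777814306742435
57.01765115581716
```

>>> carry_out --pt "20 -9 10 0 0 0" --pt "20 -9 15 0 0 0" --pt "19 -8 20 0 0 0" --pt "0 0 20 0 0 -6" --pt "0 0 20 0 0 -6.8" --pt "0 0 20 0 0 -6.8" --pt "0 0 20 0 0 -6.8" --pt "0 0 20 0 0 -6.8" --pt "0 0 15 0 0 -6.8" --pt "0 0 10 0 0 -6" --pt "0 0 0 0 0 0" --pt "0 0 0 0 0 0"

```text
t: 3.95
position: [604.8, -2.5, 133.4]
orientation: [-2.725, -1.562, 0.001]
contact_force: [0.7, -0.0, 0.4]
finger_gap: 85.4
```

```bash
python3 - <<'E'
from h import *
s=st();axes();snap('wrist','w2')
print([np.round(d['point'],1)for d in landmark_of('selector_grip','wrist')])
for X in((605,0,112),(620,26,112),(590,-26,112)):print(np.round(wproj(X,s)))
E
```

```text
t 3.95 pos [604.8  -2.5 133.4] ori [-2.725e+00 -1.562e+00  1.000e-03] q [-0.131  0.574  1.429 -0.     1.14   0.399] F [ 0.7 -0.   0.4] gap 85.4
toolaxes cols
 [[ 0.505  0.863 -0.001]
 [ 0.863 -0.505 -0.   ]
 [-0.    -0.    -1.   ]]
[array([607.4,   1.9,  99.8])]
[317. 287.]
[317. 227.]
[318. 341.]
```

View pics/w2.png

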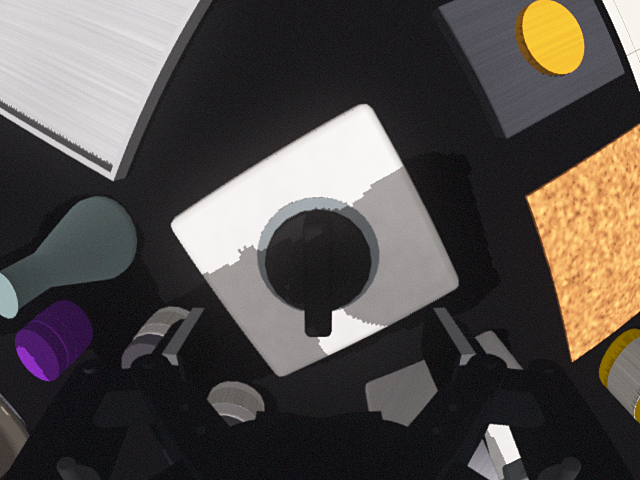

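The bar is vertical in view and centred at column 318. I shift slightly forward, descend and close lightly.

>>> carry_out --pt "3 0 15 0 0 0" --pt "0 0 15 0 0 0" --pt "0 0 12 0 0 0" --pt "0 0 3 0 0 0" --pt "0 0 0 0 0 0" --pt "0 0 0 0 0 0"

```text
t: 4.55
position: [607.2, 0.8, 89.4]
orientation: [2.722, 1.567, 0.002]
contact_force: [0.3, 0.2, 0.1]
finger_gap: 85.5
```

>>> carry_out --pt "0 0 0 0 0 0" --pt "0 0 0 0 0 0" --pt "0 0 0 0 0 0" --pt "0 0 0 0 0 0" --pt "0 0 0 0 0 0" --pt "0 0 0 0 0 0" --pt "0 0 0 0 0 0" --pt "0 0 0 0 0 0" --hand 0 --force 20

```text
t: 5.22
position: [606.5, 1.1, 88.5]
orientation: [-2.722, -1.569, 0.0]
contact_force: [-1.3, 0.1, 2.2]
finger_gap: 13.6
```

>>> carry_out --pt "0 0 0 0 0 -6" --pt "0 0 0 0 0 -6" --pt "0 0 0 0 0 -6" --pt "0 0 0 0 0 -6" --pt "0 0 0 0 0 -6" --pt "0 0 0 0 0 -6" --pt "0 0 0 0 0 -6" --pt "0 0 0 0 0 -6" --pt "0 0 0 0 0 -6" --pt "0 0 0 0 0 -6"

```text
t: 6.05
position: [607.0, 1.2, 88.5]
orientation: [1.566, 2.723, 0.001]
contact_force: [-0.0, 0.9, 1.1]
finger_gap: 13.6
```

>>> carry_out --pt "0 0 0 0 0 -6" --pt "0 0 0 0 0 -6" --pt "0 0 0 0 0 -6" --pt "0 0 0 0 0 -6" --pt "0 0 0 0 0 -6" --pt "0 0 0 0 0 -6" --pt "0 0 0 0 0 -6" --pt "0 0 0 0 0 -6" --pt "0 0 0 0 0 -5" --pt "0 0 0 0 0 -4" --pt "0 0 0 0 0 0" --pt "0 0 0 0 0 0"

```text
t: 7.05
position: [607.2, 1.5, 88.5]
orientation: [0.087, 3.139, 0.001]
contact_force: [1.9, 3.0, 1.9]
finger_gap: 13.6
```

```bash
python3 - <<'E'
from h import *
s=st();axes();print(s['torque'])
E
```

```text
t 7.05 pos [607.2   1.5  88.5] ori [8.700e-02 3.139e+00 1.000e-03] q [-1.240e-01  6.270e-01  1.470e+00  1.000e-03  1.044e+00 -1.640e+00] F [1.9 3.  1.9] gap 13.6
toolaxes cols
 [[-0.998  0.055  0.001]
 [ 0.055  0.998  0.   ]
 [-0.001  0.001 -1.   ]]
[ 0.6683454  -0.1734653   0.32226523]
```

>>> carry_out --pt "0 0 0 0 0 -2" --pt "0 0 0 0 0 -2" --pt "0 0 0 0 0 -2" --pt "0 0 0 0 0 0"

```text
t: 7.38
position: [607.1, 1.5, 88.6]
orientation: [-0.075, 3.139, 0.002]
contact_force: [1.4, 3.9, 2.5]
finger_gap: 13.5
```

```bash
python3 - <<'E'
from h import *
s=st();print(s['torque'])
E
```

```text
t 7.38 pos [607.1   1.5  88.6] ori [-7.500e-02  3.139e+00  2.000e-03] q [-1.240e-01  6.270e-01  1.470e+00  1.000e-03  1.044e+00 -1.744e+00] F [1.4 3.9 2.5] gap 13.5
[ 0.70326076 -0.15462514 -0.92240105]
```

The torque of -0.92 N m about z shows the end stop is reached. I release, rise, go over the wheel and turn the tool to yaw of about 83.

>>> carry_out --pt "0 0 0 0 0 1" --pt "0 0 0 0 0 1" --pt "0 0 0 0 0 0" --pt "0 0 0 0 0 0" --pt "0 0 -10 0 0 0" --pt "0 0 -30 0 0 0" --pt "0 0 -40 0 0 0" --pt "0 0 -40 0 0 0" --pt "0 0 -40 0 0 0" --pt "0 -20 -30 0 0 7" --pt "0 0 0 0 0 0" --hand 100

```text
t: 8.3
position: [609.4, -21.6, 287.0]
orientation: [0.177, 3.123, -0.005]
contact_force: [0.4, -0.7, -0.2]
finger_gap: 85.0
```

```bash
python3 - <<'E'
from h import *
s=st();axes();snap('wrist','w3')
e=lambda u,z:wonz(u,z,s)
import pickle;pickle.dump(s,open('s3.pkl','wb'))
for X in((636,1.5,112),(577,1.5,112)):print(np.round(wproj(X,s)))
E
```

```text
t 8.3 pos [609.4 -21.6 287. ] ori [ 0.177  3.123 -0.005] q [-0.16   0.462  1.186 -0.002  1.48  -1.618] F [ 0.4 -0.7 -0.2] gap 85.0
toolaxes cols
 [[-0.993  0.113  0.014]
 [ 0.113  0.994 -0.004]
 [-0.014 -0.002 -1.   ]]
[348. 245.]
[342. 180.]
```

View pics/w3.png

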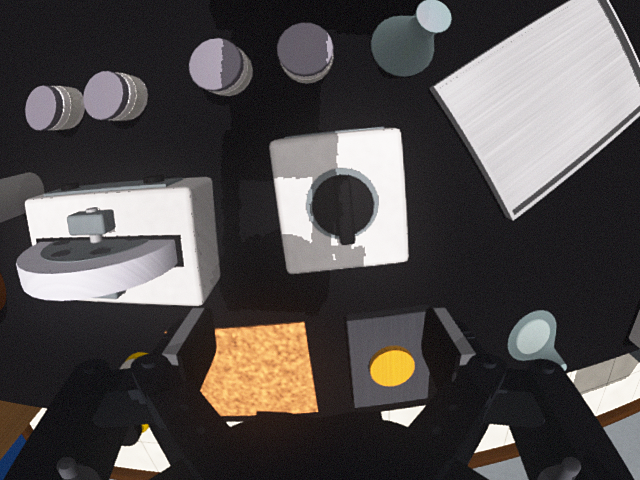

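The bar lies along the box's long side at px (346,205), so it is at the end stop. On to the wheel.

>>> carry_out --pt "-5 -30 0 0 0 0" --pt "-5 -30 0 0 0 0" --pt "-5 -30 0 0 0 0" --pt "-5 -30 0 0 0 0" --pt "-5 -30 0 0 0 0" --pt "-5 -30 0 0 0 0" --pt "-5 -30 0 0 0 0" --pt "-5 -30 0 0 0 0" --pt "0 0 0 0 0 7" --pt "0 0 0 0 0 7" --pt "0 0 0 0 0 7" --pt "0 0 0 0 0 7"

```text
t: 9.35
position: [620.7, -261.7, 276.6]
orientation: [-0.928, -2.998, -0.001]
contact_force: [0.0, -0.1, -0.3]
finger_gap: 85.5
```

>>> carry_out --pt "0 0 0 0 0 7" --pt "0 0 0 0 0 7" --pt "0 0 0 0 0 7" --pt "0 0 0 0 0 7" --pt "0 0 0 0 0 7" --pt "0 0 0 0 0 7" --pt "0 0 0 0 0 7" --pt "0 0 0 0 0 7" --pt "0 0 0 0 0 6" --pt "0 0 0 0 0 0" --pt "0 0 0 0 0 0"

```text
t: 10.27
position: [621.0, -261.5, 277.3]
orientation: [-2.331, -2.104, 0.001]
contact_force: [-0.3, -0.0, 0.4]
finger_gap: 85.3
```

```bash
python3 - <<'E'
from h import *
s=st();axes();im=snap('wrist','w4')
print([np.round(d['point'],1)for d in landmark_of('wheel_top','wrist')])
for d in landmark_of('wheel_mark','wrist'):print('mark',np.round(d['point'],1),d['confidence'])
E
```

```text
t 10.27 pos [ 621.  -261.5  277.3] ori [-2.331e+00 -2.104e+00  1.000e-03] q [-0.512  0.611  0.96  -0.     1.572 -0.41 ] F [-0.3 -0.   0.4] gap 85.3
toolaxes cols
 [[ 0.102  0.995 -0.002]
 [ 0.995 -0.102  0.001]
 [ 0.001 -0.002 -1.   ]]
[array([ 620.2, -262. ,  185.9]), array([ 439.7, -331.8,   -1.3])]
```

View pics/w4.png

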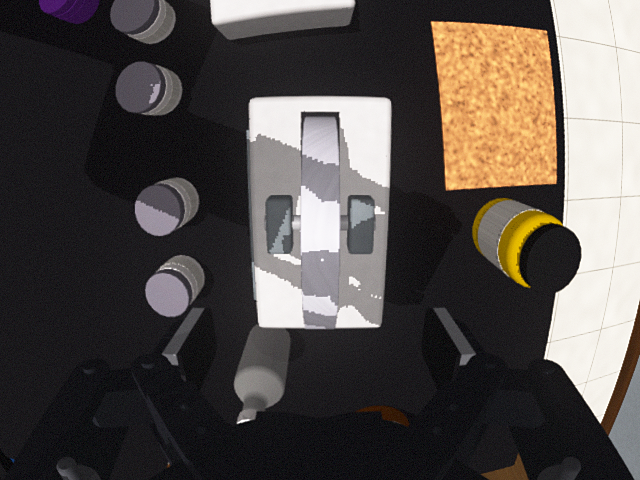

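```bash
python3 - <<'E'
from h import *
s=get_state()
print(wonz((292,222),92,s),wonz((348,222),92,s))
# housing corners z85
P=[wonz(u,85,s) for u in[(249,98),(391,98),(381,328),(256,326)]];print(np.round(P),np.mean(P,0))
# rim edges near z=187 top (mid) : find columns at row of top
u=wproj((620,-264,187),s);print('top',u)
im=cv2.imread('pics/w4.png');r=int(u[1]);print(r,im[r,285:360,1])
for c in(301,340):print(wonz((c,r),187,s))
# jar tops
for u in((133,87),(163,208),(173,292)):print('jar',np.round(wonz(u,64,s)))
E
```

```text
[ 595.8974081  -262.89347476   92.        ] [ 646.66712344 -268.11293677   92.        ]
[[ 570. -146.   85.]
 [ 696. -159.   85.]
 [ 673. -386.   85.]
 [ 544. -370.   85.]] [ 620.658908   -265.19807127   85.        ]
top [318.29202154 252.79666657]
252 [ 73  83  82  83  82 111 164 155 157 158 158 158 154 154 151 169 212 184
 182 186 184 181 184 173 149 150 152 154 151 149 149 149 149 150 152 156
 158 151 159 157 151 158 148 151 175 183 178 179 182 181 184 184 180 159
 137 147 154 151 155 153 145 153 153 125  88  81  80  80  87  79  93  83
  78  81  84]
[ 608.65357362 -262.27774617  187.        ]
[ 634.37561155 -264.92629038  187.        ]
jar [ 445. -108.   64.]
jar [ 460. -239.   64.]
jar [ 450. -333.   64.]
```

The wheel axle is at about (621,-265), yaw -6°, and the tool is aligned to within about 0.5°. I descend to straddle the rim, then swing to -35° open.

>>> carry_out --pt "-2 0 15 0 0 0" --pt "-2 0 30 0 0 0" --pt "0 0 30 0 0 0" --pt "0 0 30 0 0 0" --pt "0 0 14 0 0 0" --pt "8 0 0.5 0 -7 0" --pt "8 0 0.5 0 -7 0" --pt "8 0 0.5 0 -7 0" --pt "8 0 0.5 0 -7 0" --pt "8 0 0.5 0 -7 0" --pt "0 0 0 0 0 0" --pt "0 0 0 0 0 0"

```text
t: 11.42
position: [624.9, -226.0, 145.8]
orientation: [1.978, 1.789, -0.626]
contact_force: [-0.4, 0.0, 0.4]
finger_gap: 85.4
```

```bash
cat >> h.py <<'E'
def rel(A=np.array([621,-265.4,92])):
    R,p=axes();print('axle in tool',np.round(R.T@(A-p),1))
E
python3 -c "
from h import *
st();rel()"
```

```text
t 11.42 pos [ 624.9 -226.   145.8] ori [ 1.978  1.789 -0.626] q [-0.192  0.69   1.342 -0.675  1.15   0.205] F [-0.4  0.   0.4] gap 85.4
toolaxes cols
 [[ 0.081  0.995 -0.061]
 [ 0.816 -0.101 -0.569]
 [-0.572 -0.004 -0.82 ]]
axle in tool [-1.6  0.3 66.8]
```

>>> carry_out --pt "0 0 0 0 0 0" --pt "0 0 0 0 0 0" --pt "0 0 0 0 0 0" --pt "0 0 0 0 0 0" --pt "0 0 0 0 0 0" --pt "0 0 0 0 0 0" --pt "0 0 0 0 0 0" --hand 0 --force 25

```text
t: 12.0
position: [625.0, -229.3, 147.9]
orientation: [1.981, 1.78, -0.625]
contact_force: [0.7, -3.3, 0.1]
finger_gap: 25.5
```

>>> carry_out --pt "-4 0 0.1 0 3.5 0" --pt "-8 0 0.5 0 7 0" --pt "-8 0 0.5 0 7 0" --pt "-8 0 0.5 0 7 0" --pt "-8 0 0.5 0 7 0" --pt "-8 0 0.5 0 7 0" --pt "-8 0 0.5 0 7 0" --pt "-8 0 0.5 0 7 0" --pt "-8 0 0.5 0 7 0" --pt "-8 0 0.5 0 7 0" --pt "-4 0 0.1 0 3.5 0" --pt "0 0 0 0 0 0"

```text
t: 13.0
position: [617.3, -305.2, 144.0]
orientation: [-1.981, -1.773, -0.634]
contact_force: [7.7, 3.6, -3.3]
finger_gap: 25.1
```

```bash
python3 -c "
from h import *
st();rel()
for c in ('scene','side','wrist'):
    im=snap(c,'k1'+c)
    for d in landmark_of('wheel_mark',c):print(c,np.round(d['point'],1),round(d['confidence'],2))
"
```

```text
t 13.0 pos [ 617.3 -305.2  144. ] ori [-1.981 -1.773 -0.634] q [-0.783  0.928  0.859  0.48   1.749 -0.682] F [ 7.7  3.6 -3.3] gap 25.1
toolaxes cols
 [[ 0.09   0.994  0.065]
 [ 0.81  -0.111  0.576]
 [ 0.58   0.001 -0.815]]
axle in tool [ 2.4 -0.8 65.5]
side [ 632.3 -180.7   51.6] 0.81
```

```bash
python3 -c "
from h import *
a=cv2.imread('pics/k1side.png')[140:270,270:420];b=cv2.imread('pics/k1scene.png')[290:450,255:405]
f=lambda x:cv2.resize(x,(400,400*x.shape[0]//x.shape[1]),interpolation=cv2.INTER_CUBIC)[:346]
cv2.imwrite('pics/k1.png',np.hstack([f(a),f(b)]));print(proj('side',(632,-181,52)))
"
```

```text
[316.45132249 221.95859402]
```

View pics/k1.png

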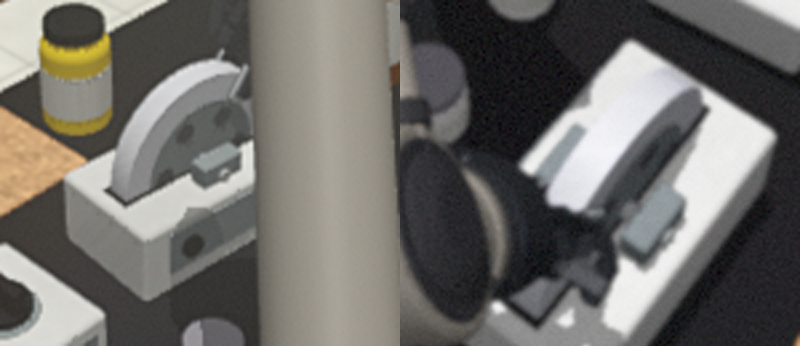

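No mark shows yet; the network's report was on the housing front, so false. Next stroke.

>>> carry_out --pt "0 0 0 0 0 0" --pt "0 0 0 0 0 0" --pt "7 0 0.3 0 -7 0" --pt "8 0 0.5 0 -7 0" --pt "8 0 0.5 0 -7 0" --pt "8 0 0.5 0 -7 0" --pt "8 0 0.5 0 -7 0" --pt "8 0 0.5 0 -7 0" --pt "8 0 0.5 0 -7 0" --pt "8 0 0.5 0 -7 0" --pt "8 0 0.5 0 -7 0" --pt "8 0 0.5 0 -7 0" --hand 60

```text
t: 14.3
position: [625.7, -228.6, 149.3]
orientation: [1.976, 1.775, -0.624]
contact_force: [-0.1, 0.1, -0.6]
finger_gap: 50.8
```

>>> carry_out --pt "0 0 0 0 0 0" --pt "0 0 0 0 0 0" --pt "0 0 0 0 0 0" --pt "0 0 0 0 0 0" --pt "0 0 0 0 0 0" --pt "0 0 0 0 0 0" --hand 0

```text
t: 14.8
position: [625.0, -230.1, 147.9]
orientation: [1.985, 1.779, -0.62]
contact_force: [-0.3, 6.3, 2.0]
finger_gap: 25.6
```

>>> carry_out --pt "-4 0 0.1 0 3.5 0" --pt "-8 0 0.5 0 7 0" --pt "-8 0 0.5 0 7 0" --pt "-8 0 0.5 0 7 0" --pt "-8 0 0.5 0 7 0" --pt "-8 0 0.5 0 7 0" --pt "-8 0 0.5 0 7 0" --pt "-8 0 0.5 0 7 0" --pt "-8 0 0.5 0 7 0" --pt "-8 0 0.5 0 7 0" --pt "-4 0 0.1 0 3.5 0" --pt "0 0 0 0 0 0"

```text
t: 15.8
position: [617.1, -306.9, 142.6]
orientation: [-1.982, -1.772, -0.638]
contact_force: [11.8, 10.8, -12.4]
finger_gap: 25.5
```

```bash
python3 -c "
from h import *
s=st();rel()
for c in ('scene','side','wrist'):
    im=snap(c,'k2'+c)
    for d in landmark_of('wheel_mark',c):print(c,np.round(d['point'],1),round(d['confidence'],2))
a=cv2.imread('pics/k2wrist.png');b=cv2.imread('pics/k2scene.png')[290:450,255:405]
cv2.imwrite('pics/k2.png',np.hstack([cv2.resize(a,(480,360)),cv2.resize(b,(320,342),interpolation=cv2.INTER_CUBIC)[:342].copy() if 0 else cv2.resize(b,(320,360),interpolation=cv2.INTER_CUBIC)]))
"
```

```text
t 15.8 pos [ 617.1 -306.9  142.6] ori [-1.982 -1.772 -0.638] q [-0.785  0.931  0.858  0.482  1.748 -0.684] F [ 11.8  10.8 -12.4] gap 25.5
toolaxes cols
 [[ 0.09   0.994  0.067]
 [ 0.809 -0.112  0.578]
 [ 0.581  0.002 -0.814]]
axle in tool [ 4.5 -1.  65.4]
scene [ 628.3 -196.9  161.1] 0.7
side [ 632.5 -197.2  161.1] 0.96
wrist [ 630.5 -198.2  157. ] 0.77
```

View pics/k2.png

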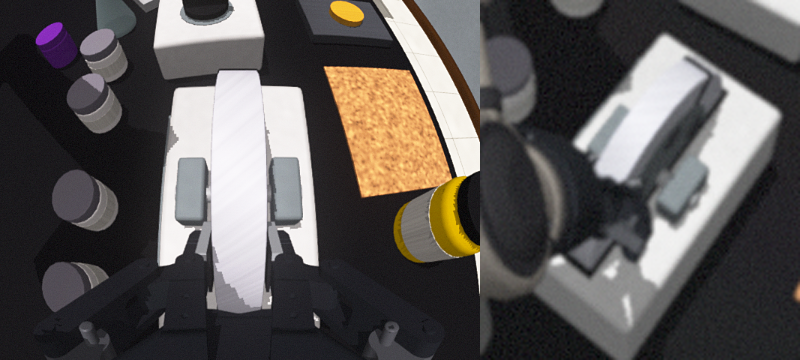

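```bash
python3 -c "
from h import *
s=get_state()
X=(629,-197,160)
out=[]
for c,u in(('wrist',wproj(X,s)),('side',proj('side',X)),('scene',proj('scene',X))):
    print(c,u);im=cv2.imread('pics/k2%s.png'%c);x,y=map(int,u);h=60 if c=='wrist' else 35
    p=cv2.copyMakeBorder(im,70,70,70,70,cv2.BORDER_CONSTANT)[y+70-h:y+70+h,x+70-h:x+70+h]
    p=cv2.resize(p,(260,260),interpolation=cv2.INTER_CUBIC);cv2.circle(p,(130,130),4,(0,0,255),1);out.append(p)
cv2.imwrite('pics/k2b.png',np.hstack(out))
"
```

```text
wrist [320.14152725  90.4176714 ]
side [321.19711133 186.49907322]
scene [357.77766028 319.63391265]
```

View pics/k2b.png

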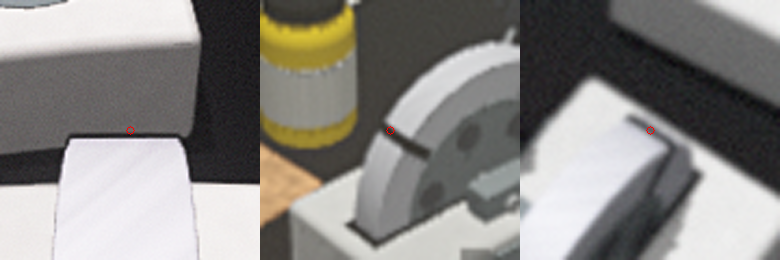

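The mark is clear in the side view, about 45° from the top on the +y side. I do a 45° stroke.

>>> carry_out --pt "0 0 0 0 0 0" --pt "0 0 0 0 0 0" --pt "10 0 0.3 0 -7 0" --pt "8 0 0.5 0 -7 0" --pt "8 0 0.5 0 -7 0" --pt "8 0 0.5 0 -7 0" --pt "8 0 0.5 0 -7 0" --pt "8 0 0.5 0 -7 0" --pt "8 0 0.5 0 -7 0" --pt "8 0 0.5 0 -7 0" --pt "0 0 0 0 0 0" --pt "0 0 0 0 0 0" --hand 60

```text
t: 17.1
position: [623.6, -240.8, 156.4]
orientation: [2.133, 1.921, -0.394]
contact_force: [-0.5, -1.1, -0.7]
finger_gap: 51.1
```

>>> carry_out --pt "0 0 0 0 0 0" --pt "0 0 0 0 0 0" --pt "0 0 0 0 0 0" --pt "0 0 0 0 0 0" --pt "0 0 0 0 0 0" --pt "0 0 0 0 0 0" --hand 0

```text
t: 17.6
position: [623.6, -243.4, 156.4]
orientation: [2.134, 1.916, -0.396]
contact_force: [0.9, -3.3, 2.7]
finger_gap: 25.7
```

```bash
python3 -c "
from h import *
s=st();rel()
im=snap('side','k3side')
for d in landmark_of('wheel_mark','side'):print(np.round(d['point'],1),round(d['confidence'],2))
"
```

```text
t 17.6 pos [ 623.6 -243.4  156.4] ori [ 2.134  1.916 -0.396] q [-0.322  0.648  1.284 -0.394  1.156 -0.063] F [ 0.9 -3.3  2.7] gap 25.7
toolaxes cols
 [[ 0.1    0.994 -0.037]
 [ 0.928 -0.107 -0.358]
 [-0.36   0.002 -0.933]]
axle in tool [ 2.5 -0.3 68. ]
[ 625.8 -193.   158.5] 0.79
```

>>> carry_out --pt "-4.7 0 0.2 0 4 0" --pt "-8.3 0 0.5 0 7 0" --pt "-8.3 0 0.5 0 7 0" --pt "-8.3 0 0.5 0 7 0" --pt "-8.3 0 0.5 0 7 0" --pt "-8.3 0 0.5 0 7 0" --pt "-7.1 0 0.4 0 6 0" --pt "0 0 0 0 0 0" --pt "0 0 0 0 0 0" --pt "0 0 0 0 0 0"

```text
t: 18.53
position: [618.4, -294.8, 152.2]
orientation: [-2.105, -1.889, -0.448]
contact_force: [4.9, -3.2, -5.1]
finger_gap: 25.6
```

>>> carry_out --pt "0 0 0 0 0 0" --pt "0 0 0 0 0 0" --pt "0 0 0 0 0 0" --hand 60

```text
t: 18.78
position: [617.7, -292.9, 153.8]
orientation: [-2.101, -1.889, -0.447]
contact_force: [0.5, -0.6, 0.2]
finger_gap: 51.4
```

```bash
python3 -c "
from h import *
s=st();rel()
out=[]
for c in('side','scene','wrist'):
    im=snap(c,'k4'+c)
    for d in landmark_of('wheel_mark',c):print(c,np.round(d['point'],1),round(d['confidence'],2))
    u=wproj((621,-265.4,187),s) if c=='wrist' else proj(c,(621,-265.4,187));print(u);x,y=map(int,u);h=60 if c=='wrist' else 35
    p=im[y-h:y+h,x-h:x+h];p=cv2.resize(p,(260,260),interpolation=cv2.INTER_CUBIC);cv2.circle(p,(130,130),4,(0,0,255),1);out.append(p)
cv2.imwrite('pics/k4.png',np.hstack(out))
"
```

```text
t 18.78 pos [ 617.7 -292.9  153.8] ori [-2.101 -1.889 -0.447] q [-0.711  0.824  0.963  0.342  1.603 -0.637] F [ 0.5 -0.6  0.2] gap 51.4
toolaxes cols
 [[ 0.097  0.994  0.042]
 [ 0.908 -0.106  0.406]
 [ 0.408 -0.001 -0.913]]
axle in tool [ 0.1  0.4 67.7]
side [ 622.3 -258.8  192.3] 0.97
side [ 4.969e+02  3.000e+02 -3.000e-01] 0.45
[342.40837618 167.52196906]
scene [ 623.9 -261.   187.4] 0.91
[334.82308635 340.23279292]
wrist [ 621.4 -262.9  188.6] 0.87
[321.76057599 238.54372158]
```

View pics/k4.png

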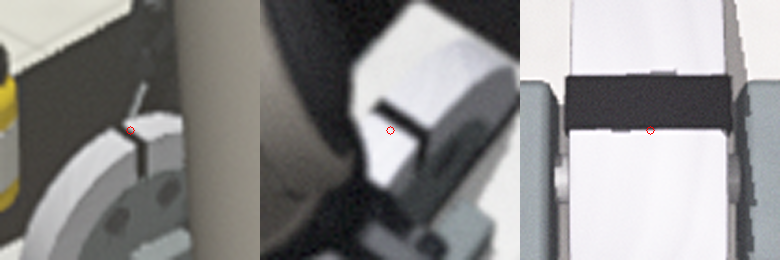

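The mark stands a little to the +y side of the top. I quantify it from the wrist picture, measuring mark and axle in the same image.

```bash
python3 -c "
from h import *
s=get_state()
e=np.array([.105,.9945])
for u,z in(((320.8,226.1),187),((280.3,262.5),92),((361,262.5),92)):
    X=wonz(u,z,s);print(np.round(X,1),'along',round(float((X[:2]-[621,-265.4])@e),1))
"
```

```text
[ 621.3 -261.4  187. ] along 4.1
[ 597.  -264.2   92. ] along -1.3
[ 645.6 -269.3   92. ] along -1.3
```

>>> carry_out --pt "0 0 0 0 0 0" --pt "0 0 0 0 0 0" --pt "0 0 0 0 0 0" --pt "0 0 0 0 0 0" --pt "0 0 0 0 0 0" --pt "-1.8 0 0 0 1.5 0" --pt "-1.8 0 0 0 1.5 0" --pt "0 0 0 0 0 0" --pt "0 0 0 0 0 0" --pt "0 0 0 0 0 0" --pt "0 0 0 0 0 0" --hand 0

```text
t: 20.0
position: [618.1, -297.1, 152.6]
orientation: [-2.07, -1.861, -0.501]
contact_force: [4.5, -0.2, 0.7]
finger_gap: 25.6
```

>>> carry_out --pt "0 0 0 0 0 0" --pt "0 0 0 0 0 0" --pt "0 0 0 0 0 0" --pt "0 0 -30 0 0 0" --pt "0 0 -40 0 0 0" --pt "0 0 -30 0 -7 0" --pt "0 0 0 0 -7 0" --pt "-10 0 0 0 -7 0" --pt "-10 0 0 0 -3 0" --pt "0 0 0 0 0 0" --pt "0 0 0 0 0 0" --hand 60

```text
t: 20.92
position: [610.4, -360.8, 238.4]
orientation: [-2.308, -2.075, -0.062]
contact_force: [0.4, 0.0, -0.4]
finger_gap: 51.0
```

```bash
python3 -c "
from h import *
s=st();axes()
out=[]
for c in('side','scene','wrist'):
    im=snap(c,'k5'+c)
    for d in landmark_of('wheel_mark',c)[:1]:print(c,np.round(d['point'],1),round(d['confidence'],2))
    u=wproj((621,-265.4,187),s) if c=='wrist' else proj(c,(621,-265.4,187));print(u);x,y=map(int,u);h=60 if c=='wrist' else 35
    p=im[y-h:y+h,x-h:x+h];p=cv2.resize(p,(260,260),interpolation=cv2.INTER_CUBIC);cv2.circle(p,(130,130),4,(0,0,255),1);out.append(p)
    if c=='wrist':
        col=im[y-40:y+40,x-6:x+6].mean((1,2));print(np.round(col).astype(int)); r=np.where(col<90)[0];v=r.mean()+y-40;print(v,x,wonz((x,v),187,s),wonz((x,v+1),187,s)[:2])
cv2.imwrite('pics/k5.png',np.hstack(out))
"
```

```text
t 20.92 pos [ 610.4 -360.8  238.4] ori [-2.308 -2.075 -0.062] q [-0.662  0.72   0.866  0.046  1.585 -0.556] F [ 0.4  0.  -0.4] gap 51.0
toolaxes cols
 [[ 0.106  0.994  0.005]
 [ 0.993 -0.106  0.054]
 [ 0.055 -0.001 -0.999]]
side [ 622.8 -264.6  189.5] 0.85
[342.40837618 167.52196906]
scene [ 623.3 -262.   189.8] 0.93
[334.82308635 340.23279292]
wrist [ 624.4 -267.4  188.4] 0.73
[320.94468919 100.25431773]
[242 242 242 242 243 243 243 243 244 244 244 244 244 245 245 245 245 246
 245 246 246 246 246 246 247 247 247 248 249 254 220  82  50  56  59  58
  59  58  57  57  59  58  57  58  58  54  55 131 218 249 250 248 248 248
 247 247 247 247 247 247 246 246 246 245 246 245 245 244 244 244 244 243
 243 243 242 242 241 241 241 240]
98.5 320 [ 620.60572032 -264.39333083  187.        ] [ 620.54815378 -264.93787785]
```

View pics/k5.png

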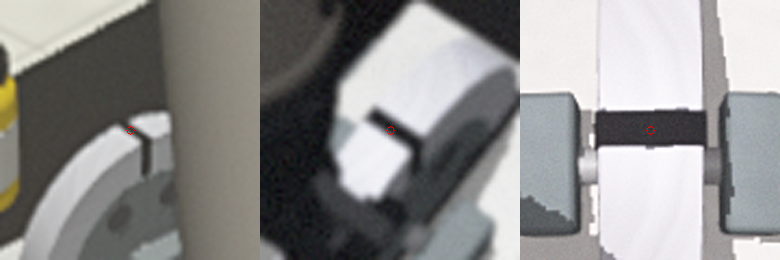

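```bash
python3 -c "
from h import *
s=get_state();e=np.array([.105,.9945])
im=cv2.imread('pics/k5wrist.png')
for u,z in(((320,98.5),187),((290,117.5),92),((348,117.5),92)):
    X=wonz(u,z,s);print(np.round(X,1),'along',round(float((X[:2]-[621,-265.4])@e),1))
print(im[100:135,289,1],im[100:135,350,1])
"
```

```text
[ 620.6 -265.9  187. ] along -0.5
[ 597.7 -263.7   92. ] along -0.7
[ 642.6 -268.5   92. ] along -0.8
[153 158 152 156 158 157 162 151 122 123 131 140 179 213 224 229 232 219
 209 195 188 180 169 142 105 109 148 157 156 157 157 160 162 150 146] [155 156 156 161 157 156 157 142 103 104 118 114 117 120 132 129 131 131
 122 114 120 107 104 108 102 126 163 164 164 161 157 159 158 156 157]
```

The mark is within about 0.5 mm (under 0.5°) of the axle's vertical, so the wheel is done. Next, the jars: re-measure them and the tray.

```bash
cat >> h.py <<'E'
def tab(qs=('jar1',),cs=('scene','side')):
    for c in cs:
        camera(c)
        for q in qs:
            print(c,q,[(np.round(d['point']).astype(int).tolist(),round(d['confidence'],2)) for d in landmark_of(q,c)[:6]])
E
python3 -c "
from h import *
tab(('jar1',),('scene','side','wrist'))
s=get_state()
import pickle;s3=pickle.load(open('s3.pkl','rb'))
for u in((220,66),(305,50),(115,97),(56,107)):print('w3 lid',np.round(wonz(u,64,s3)))
for u in((610,0),(432,89),(511,218)):print('tray w3',np.round(wonz(u,20,s3)))
print([np.round(wproj(X,s)) for X in((443,-334,64),(458,-238,64))])
im=cv2.imread('pics/scene0.png')
for p in((362,133),(433,133),(446,226),(368,226)):print('tray scene',np.round(onz('scene',p,20)))
"
```

```text
scene jar1 [([442, -335, 0], 0.63), ([456, -234, 0], 0.46)]
side jar1 [([444, -107, 1], 0.77), ([447, -13, -2], 0.7), ([340, 46, 1], 0.61), ([443, -333, 6], 0.53)]
wrist jar1 [([454, -245, -1], 0.88), ([439, -334, -2], 0.76), ([452, -106, -1], 0.67)]
w3 lid [ 455. -103.   64.]
w3 lid [452. -18.  64.]
w3 lid [ 460. -224.   64.]
w3 lid [ 449. -309.   64.]
tray w3 [354. 412.  20.]
tray w3 [497. 116.  20.]
tray w3 [655. 212.  20.]
[array([141., 222.]), array([141., 119.])]
tray scene [332. 389.  20.]
tray scene [496. 492.  20.]
tray scene [655. 205.  20.]
tray scene [500. 109.  20.]
```

>>> carry_out --pt "1 -28 0 0 -3.1 0" --pt "1 -29 0 0 0 0" --pt "1 -29 0 0 0 0" --pt "2 -28 10 0 0 0" --pt "2 -28 20 0 0 0" --pt "2 -28 30 0 0 0" --pt "0 0 30 0 0 0" --pt "0 0 18 0 0 0" --pt "0 0 0 0 0 0" --hand 90

```text
t: 22.27
position: [440.4, -333.2, 127.1]
orientation: [-2.333, -2.096, 0.003]
contact_force: [-0.8, -0.1, 0.5]
finger_gap: 76.9
```

```bash
cat >> h.py <<'E'
def look(X,name):
    s=st();R,p=axes();im=snap('wrist',name)
    L=[d for d in landmark_of('jar1','wrist')];print([(np.round(d['point']).astype(int).tolist(),round(d['confidence'],2)) for d in L])
    b=[np.array(d['point']) for d in L if np.hypot(*(np.array(d['point'])-X)[:2])<70]
    if b:
        b=min(b,key=lambda q:np.hypot(*(q-X)[:2]));d=R.T@(b*[1,1,0]-p*[1,1,0]);print('jar',b,'shift tool',np.round(d,1),'lid px',wproj([b[0],b[1],64],s))
    return s,im
E
python3 -c "
from h import *
look(np.array([442,-334,0]),'j1')"
```

```text
t 22.27 pos [ 440.4 -333.2  127.1] ori [-2.333 -2.096  0.003] q [-0.786  0.497  1.589 -0.002  1.062 -0.678] F [-0.8 -0.1  0.5] gap 76.9
toolaxes cols
 [[ 0.107  0.994 -0.005]
 [ 0.994 -0.107  0.003]
 [ 0.003 -0.005 -1.   ]]
[([456, -239, 1], 0.9), ([438, -333, -1], 0.75)]
jar [ 438.3 -332.7   -1.3] shift tool [ 0.2 -2.2  0. ] lid px [316.62211304 263.32723343]
```

View pics/j1.png

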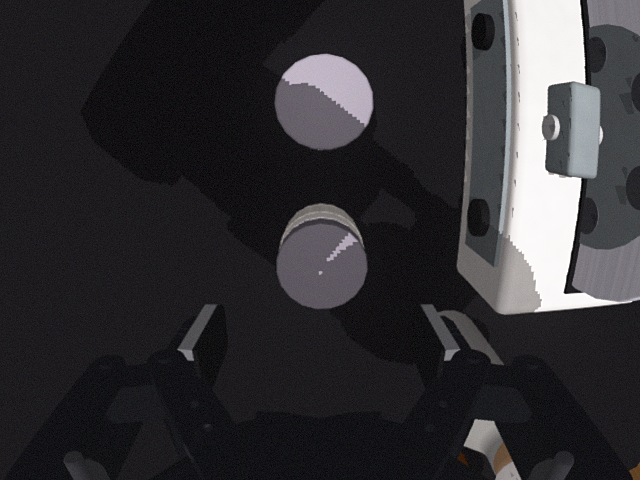

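Lid at (322,263), centred between the fingers, which agrees with the network. I descend and grip.

>>> carry_out --pt "0 0 30 0 0 0" --pt "0 0 30 0 0 0" --pt "0 0 30 0 0 0" --pt "0 0 15 0 0 0" --pt "0 0 4 0 0 0" --pt "0 0 0 0 0 0"

```text
t: 22.87
position: [443.3, -335.4, 21.9]
orientation: [2.335, 2.099, -0.002]
contact_force: [0.6, 0.4, 0.5]
finger_gap: 76.6
```

>>> carry_out --pt "0 0 0 0 0 0" --pt "0 0 0 0 0 0" --pt "0 0 0 0 0 0" --pt "0 0 0 0 0 0" --pt "0 0 0 0 0 0" --pt "0 0 -10 0 0 0" --pt "0 0 -20 0 0 0" --pt "0 0 -35 0 0 0" --pt "0 0 -40 0 0 0" --pt "0 0 -40 0 0 0" --pt "0 0 -35 0 0 0" --pt "0 0 0 0 0 0" --hand 0 --force 30

```text
t: 23.87
position: [445.2, -337.0, 210.6]
orientation: [2.324, 2.09, -0.001]
contact_force: [0.7, -0.6, -2.0]
finger_gap: 54.6
```

>>> carry_out --pt "20 -2 0 0 0 0" --pt "38 -4.5 0 0 0 0" --pt "38 -4.5 0 0 0 0" --pt "38 -4.5 0 0 0 0" --pt "38 -4.5 0 0 0 0" --pt "38 -4.5 0 0 0 0" --pt "38 -4.5 0 0 0 0" --pt "38 -4.5 0 0 0 0" --pt "38 -4.5 0 0 0 0" --pt "38 -4.5 0 0 0 0" --pt "38 -4.5 0 0 0 0" --pt "38 -4.5 0 0 0 0"

```text
t: 24.87
position: [437.2, 108.2, 201.3]
orientation: [2.335, 2.099, -0.001]
contact_force: [1.5, -0.2, -1.9]
finger_gap: 55.0
```

>>> carry_out --pt "38 -4.5 0 0 0 0" --pt "38 -4.5 0 0 0 0" --pt "38 -4.5 0 0 0 0" --pt "38 -4.5 0 0 0 0" --pt "38 -4.5 0 0 0 0" --pt "38 -4.5 0 0 0 0" --pt "38 -4.5 0 0 0 0" --pt "20 -2 0 0 0 -6" --pt "0 0 0 0 0 -7" --pt "0 0 0 0 0 -7" --pt "0 0 0 0 0 -7" --pt "0 0 0 0 0 -7"

```text
t: 25.87
position: [434.3, 394.4, 200.3]
orientation: [1.611, 2.697, -0.003]
contact_force: [0.2, 0.4, -2.3]
finger_gap: 55.1
```

>>> carry_out --pt "0 0 0 0 0 -3" --pt "0 0 0 0 0 0"

```text
t: 26.03
position: [434.5, 394.2, 200.4]
orientation: [1.546, 2.734, -0.003]
contact_force: [-0.5, -0.3, -2.5]
finger_gap: 54.9
```

```bash
cat >> h.py <<'E'
def to(X):
    R,p=axes();print('shift tool',np.round(R.T@(np.array(X)-p),1))
E
python3 -c "
from h import *
s=st();to((439,397,28));im=snap('wrist','t1');tab(('tray',),('wrist','scene'))"
```

```text
t 26.03 pos [434.5 394.2 200.4] ori [ 1.546  2.734 -0.003] q [ 6.070e-01  4.800e-01  1.394e+00 -1.000e-03  1.268e+00  6.600e-02] F [-0.5 -0.3 -2.5] gap 54.9
toolaxes cols
 [[-0.515  0.857 -0.   ]
 [ 0.857  0.515 -0.002]
 [-0.001 -0.001 -1.   ]]
shift tool [  0.4   5.5 172.4]
wrist tray []
scene tray [([492, 305, -2], 0.88)]
```

View pics/t1.png

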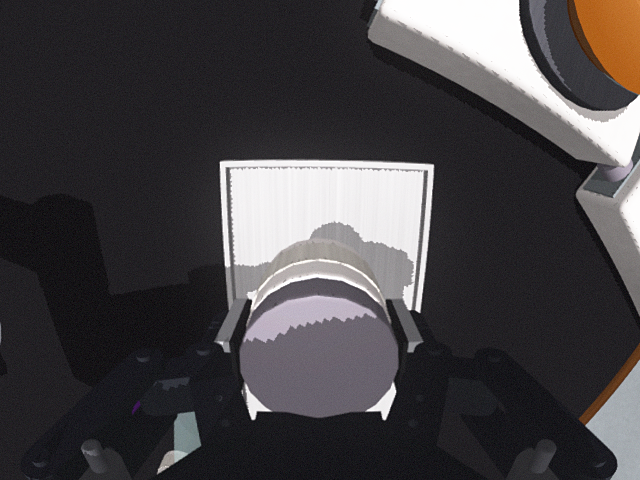

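```bash
python3 -c "
from h import *
s=get_state();R=Rn.from_rotvec(s['orientation']).as_matrix()
for u in((220,162),(434,165),(327,162)):
    X=wonz(u,20,s);print(np.round(X),np.round(R.T@(X-s['position']),1))"
```

```text
[332. 395.  20.] [ 53.4 -88.2 180.3]
[496. 491.  20.] [ 51.5 102.3 180.1]
[414. 442.  20.] [ 51.7   6.4 180.2]
```

The tray is aligned with the tool: wall columns 220/434, far wall 52 mm ahead. I shift +6 in y and lower.

>>> carry_out --pt "0 6 25 0 0 0" --pt "0 0 35 0 0 0" --pt "0 0 35 0 0 0" --pt "0 0 35 0 0 0" --pt "0 0 25 0 0 0" --pt "0 0 12 0 0 0" --pt "0 0 5 0 0 0" --pt "0 0 0 0 0 0" --pt "0 0 0 0 0 0"

```text
t: 27.03
position: [440.7, 397.5, 29.2]
orientation: [1.549, 2.731, 0.0]
contact_force: [-0.4, 0.3, -2.0]
finger_gap: 54.9
```

```bash
python3 -c "
from h import *
st()"
```

```text
t 27.03 pos [440.7 397.5  29.2] ori [1.549 2.731 0.   ] q [ 0.606  0.684  1.558 -0.002  0.899  0.068] F [-0.4  0.3 -2. ] gap 54.9
```

>>> carry_out --pt "0 0 3 0 0 0" --pt "0 0 0 0 0 0"

```text
t: 27.2
position: [441.0, 398.0, 28.1]
orientation: [1.548, 2.731, 0.003]
contact_force: [-3.6, -1.8, 14.7]
finger_gap: 54.7
```

>>> carry_out --pt "0 0 0 0 0 0" --pt "0 0 0 0 0 0" --pt "0 0 0 0 0 0" --pt "0 0 -20 0 0 0" --pt "0 0 -40 0 0 0" --pt "0 0 -40 0 0 0" --pt "0 0 -40 0 0 0" --pt "0 0 -30 0 0 7" --pt "0 0 0 0 0 7" --pt "0 0 0 0 0 7" --pt "0 0 0 0 0 7" --pt "0 0 0 0 0 7" --hand 85

```text
t: 28.2
position: [440.1, 397.4, 195.3]
orientation: [2.305, 2.133, -0.001]
contact_force: [0.3, 1.0, 0.8]
finger_gap: 73.0
```

>>> carry_out --pt "-20 2.5 0 0 0 2" --pt "-37 5 0 0 0 0" --pt "-37 5 0 0 0 0" --pt "-37 5 0 0 0 0" --pt "-37 5 0 0 0 0" --pt "-37 5 0 0 0 0" --pt "-37 5 0 0 0 0" --pt "-37 5 0 0 0 0" --pt "-37 5 0 0 0 0" --pt "-37 5 0 0 0 0" --pt "-37 5 0 0 0 0" --pt "-37 5 0 0 0 0"

```text
t: 29.2
position: [452.4, -35.1, 196.1]
orientation: [2.335, 2.099, -0.001]
contact_force: [1.0, 0.6, 0.4]
finger_gap: 72.8
```

>>> carry_out --pt "-37 5 0 0 0 0" --pt "-37 5 0 0 0 0" --pt "-37 5 0 0 0 0" --pt "-37 5 15 0 0 0" --pt "-37 5 30 0 0 0" --pt "-15 2 30 0 0 0" --pt "0 0 0 0 0 0"

```text
t: 29.78
position: [455.5, -232.1, 120.2]
orientation: [-2.336, -2.092, 0.006]
contact_force: [-1.2, 0.3, -0.1]
finger_gap: 72.3
```

```bash
python3 -c "
from h import *
s,im=look(np.array([456,-237,0]),'j2')
tab(('jar1',))
g=cv2.cvtColor(im,cv2.COLOR_BGR2GRAY)
c=cv2.HoughCircles(cv2.GaussianBlur(g,(5,5),0),cv2.HOUGH_GRADIENT,1.5,60,param1=60,param2=30,minRadius=30,maxRadius=60)
print(None if c is None else np.round(c[0][:6]))
R,p=axes()
if c is not None:
  for k in c[0][:6]:
    X=wonz(k[:2],64,s);print(np.round(X,1),np.round(R.T@(X-p),1))
"
```

```text
t 29.78 pos [ 455.5 -232.1  120.2] ori [-2.336 -2.092  0.006] q [-0.62   0.44   1.711 -0.003  0.997 -0.508] F [-1.2  0.3 -0.1] gap 72.3
toolaxes cols
 [[ 0.11   0.994 -0.007]
 [ 0.994 -0.11   0.002]
 [ 0.001 -0.007 -1.   ]]
[([450, -106, -1], 0.9), ([454, -240, 0], 0.66)]
jar [ 4.545e+02 -2.396e+02  4.000e-01] shift tool [-7.6 -0.2 -0. ] lid px [320.12806509 279.91891271]
scene jar1 [([450, -15, -1], 0.88), ([450, -107, -1], 0.86), ([338, 44, 0], 0.84), ([456, -236, 0], 0.7), ([441, 399, 7], 0.61)]
side jar1 [([442, 397, 13], 0.96), ([446, -16, -2], 0.95), ([343, 46, 1], 0.9), ([623, -266, 189], 0.69), ([449, -108, 6], 0.64)]
[[316. 277.  46.]
 [286.  52.  50.]
 [485. 314.  37.]
 [584. 353.  52.]
 [577. 253.  57.]
 [454. 188.  37.]]
toolaxes cols
 [[ 0.104  0.995  0.002]
 [ 0.995 -0.104 -0.003]
 [-0.003  0.003 -1.   ]]
[ 452.2 -237.4   64. ] [-8.2 -6.1 62.9]
[ 450.3 -110.6   64. ] [117.7 -21.2  62.5]
[ 558.1 -276.5   64. ] [-36.1 103.3  63.3]
[ 654.8 -329.6   64. ] [-78.7 205.   63.6]
[ 628.4 -242.5   64. ] [  5.1 169.7  63.3]
[ 535.3 -193.5   64. ] [44.1 71.9 62.9]
```

>>> carry_out --pt "-7 -1 20 0 0 0" --pt "0 0 30 0 0 0" --pt "0 0 30 0 0 0" --pt "0 0 15 0 0 0" --pt "0 0 5 0 0 0" --pt "0 0 0 0 0 0"

```text
t: 30.58
position: [456.5, -236.6, 25.2]
orientation: [2.335, 2.101, -0.002]
contact_force: [-0.1, -0.1, -0.1]
finger_gap: 72.7
```

>>> carry_out --pt "0 0 0 0 0 0" --pt "0 0 0 0 0 0" --pt "0 0 0 0 0 0" --pt "0 0 0 0 0 0" --pt "0 0 0 0 0 0" --pt "0 0 -10 0 0 0" --pt "0 0 -20 0 0 0" --pt "0 0 -35 0 0 0" --pt "0 0 -40 0 0 0" --pt "0 0 -40 0 0 0" --pt "0 0 -40 0 0 0" --pt "0 0 0 0 0 0" --hand 0 --force 30

```text
t: 31.58
position: [459.6, -239.2, 219.6]
orientation: [2.323, 2.089, 0.003]
contact_force: [0.7, -1.2, -1.7]
finger_gap: 55.0
```

>>> carry_out --pt "20 -1.5 0 0 0 0" --pt "38 -3 0 0 0 0" --pt "38 -3 0 0 0 0" --pt "38 -3 0 0 0 0" --pt "38 -3 0 0 0 0" --pt "38 -3 0 0 0 0" --pt "38 -3 0 0 0 0" --pt "38 -3 0 0 0 0" --pt "38 -3 0 0 0 0" --pt "38 -3 0 0 0 0" --pt "38 -3 0 0 0 0" --pt "38 -3 0 0 0 0"

```text
t: 32.58
position: [468.2, 204.1, 210.5]
orientation: [2.335, 2.099, 0.001]
contact_force: [0.1, 0.1, -0.3]
finger_gap: 54.8
```

>>> carry_out --pt "38 -3 0 0 0 0" --pt "38 -3 0 0 0 0" --pt "38 -3 0 0 0 0" --pt "20 -1 0 0 0 -6" --pt "0 0 0 0 0 -7" --pt "0 0 0 0 0 -7" --pt "0 0 0 0 0 -7" --pt "0 0 0 0 0 -7" --pt "0 0 0 0 0 -3" --pt "0 0 0 0 0 0" --pt "0 0 0 0 0 0"

```text
t: 33.5
position: [472.8, 336.5, 209.8]
orientation: [1.551, 2.73, -0.001]
contact_force: [0.5, -0.6, -1.2]
finger_gap: 54.9
```

```bash
python3 -c "
from h import *
s=st();to((477,335,30))"
```

```text
t 33.5 pos [472.8 336.5 209.8] ori [ 1.551e+00  2.730e+00 -1.000e-03] q [ 0.487  0.46   1.401 -0.002  1.281 -0.05 ] F [ 0.5 -0.6 -1.2] gap 54.9
toolaxes cols
 [[-0.512  0.859  0.001]
 [ 0.859  0.512 -0.001]
 [-0.002 -0.    -1.   ]]
shift tool [ -3.2   2.9 179.8]
```

>>> carry_out --pt "-3 3 25 0 0 0" --pt "0 0 35 0 0 0" --pt "0 0 35 0 0 0" --pt "0 0 35 0 0 0" --pt "0 0 25 0 0 0" --pt "0 0 15 0 0 0" --pt "0 0 8 0 0 0" --pt "0 0 2 0 0 0" --pt "0 0 2 0 0 0" --pt "0 0 0 0 0 0"

```text
t: 34.33
position: [475.4, 334.4, 30.8]
orientation: [-1.551, -2.732, 0.006]
contact_force: [-13.9, -7.8, 27.3]
finger_gap: 54.7
```

>>> carry_out --pt "0 0 0 0 0 0" --pt "0 0 0 0 0 0" --pt "0 0 0 0 0 0" --pt "0 0 -20 0 0 0" --pt "0 0 -40 0 0 0" --pt "0 0 -40 0 0 0" --pt "0 0 -40 0 0 0" --pt "0 0 -30 0 0 7" --pt "0 0 0 0 0 7" --pt "0 0 0 0 0 7" --pt "0 0 0 0 0 7" --pt "0 0 0 0 0 7" --hand 85

```text
t: 35.33
position: [477.1, 335.5, 197.5]
orientation: [2.306, 2.132, -0.001]
contact_force: [-0.4, -0.6, -0.8]
finger_gap: 72.9
```

>>> carry_out --pt "-20 1 0 0 0 2" --pt "-37 1.7 0 0 0 0" --pt "-37 1.7 0 0 0 0" --pt "-37 1.7 0 0 0 0" --pt "-37 1.7 0 0 0 0" --pt "-37 1.7 0 0 0 0" --pt "-37 1.7 0 0 0 0" --pt "-37 1.7 0 0 0 0" --pt "-37 1.7 0 0 0 0" --pt "-37 1.7 0 0 0 0" --pt "-37 1.7 15 0 0 0" --pt "-37 1.7 30 0 0 0"

```text
t: 36.33
position: [453.9, -89.7, 158.8]
orientation: [2.332, 2.094, 0.003]
contact_force: [0.6, -0.3, -0.7]
finger_gap: 73.0
```

>>> carry_out --pt "-12 1 30 0 0 0" --pt "0 0 0 0 0 0"

```text
t: 36.5
position: [449.2, -100.6, 122.6]
orientation: [-2.337, -2.091, 0.008]
contact_force: [-1.4, 0.9, -1.5]
finger_gap: 72.7
```

```bash
python3 -c "
from h import *
s,im=look(np.array([449,-107,0]),'j3')
tab(('jar1',))
"
```

```text
t 36.5 pos [ 449.2 -100.6  122.6] ori [-2.337 -2.091  0.008] q [-0.386  0.357  1.844 -0.003  0.948 -0.273] F [-1.4  0.9 -1.5] gap 72.7
toolaxes cols
 [[ 0.111  0.994 -0.007]
 [ 0.994 -0.111  0.   ]
 [-0.    -0.007 -1.   ]]
[([341, 42, 0], 0.97), ([453, -108, 0], 0.96), ([448, -17, 4], 0.57)]
jar [ 4.528e+02 -1.076e+02 -4.000e-01] shift tool [-6.5  4.3 -0. ] lid px [327.85100195 276.52467929]
scene jar1 [([440, 400, 6], 0.97), ([448, -107, 3], 0.94), ([447, -13, -2], 0.81), ([481, 338, 5], 0.63)]
side jar1 [([475, 335, 4], 0.81), ([448, -110, -1], 0.77), ([343, 46, 3], 0.74), ([442, -14, -5], 0.66), ([441, 398, 10], 0.59)]
```

>>> carry_out --pt "-7 1 20 0 0 0" --pt "0 0 30 0 0 0" --pt "0 0 30 0 0 0" --pt "0 0 15 0 0 0" --pt "0 0 5 0 0 0" --pt "0 0 0 0 0 0"

```text
t: 37.3
position: [452.2, -105.4, 26.6]
orientation: [2.335, 2.101, -0.003]
contact_force: [0.1, 0.3, 0.6]
finger_gap: 72.3
```

>>> carry_out --pt "0 0 0 0 0 0" --pt "0 0 0 0 0 0" --pt "0 0 0 0 0 0" --pt "0 0 0 0 0 0" --pt "0 0 0 0 0 0" --pt "0 0 -10 0 0 0" --pt "0 0 -20 0 0 0" --pt "0 0 -35 0 0 0" --pt "0 0 -40 0 0 0" --pt "0 0 -40 0 0 0" --pt "0 0 -40 0 0 0" --pt "0 0 0 0 0 0" --hand 0 --force 30

```text
t: 38.3
position: [455.8, -107.1, 220.2]
orientation: [2.324, 2.09, 0.009]
contact_force: [1.7, -0.0, -1.1]
finger_gap: 55.1
```

>>> carry_out --pt "20 1 0 0 0 0" --pt "38 2 0 0 0 0" --pt "38 2 0 0 0 0" --pt "38 2 0 0 0 0" --pt "38 2 0 0 0 0" --pt "38 2 0 0 0 0" --pt "38 2 0 0 0 0" --pt "38 2 0 0 0 0" --pt "38 2 0 0 0 0" --pt "38 2 0 0 0 0" --pt "20 1 0 0 0 -6" --pt "0 0 0 0 0 -7"

```text
t: 39.3
position: [512.3, 276.4, 210.7]
orientation: [2.073, 2.36, 0.001]
contact_force: [-0.2, -1.0, -1.7]
finger_gap: 54.7
```

>>> carry_out --pt "0 0 0 0 0 -7" --pt "0 0 0 0 0 -7" --pt "0 0 0 0 0 -7" --pt "0 0 0 0 0 -3" --pt "0 0 0 0 0 0" --pt "0 0 0 0 0 0"

```text
t: 39.8
position: [512.4, 272.0, 211.1]
orientation: [1.551, 2.731, -0.002]
contact_force: [-0.2, 0.3, -1.9]
finger_gap: 54.7
```

```bash
python3 -c "
from h import *
s=st();to((515,272,31));print(wproj((477,335,69),s))"
```

```text
t 39.8 pos [512.4 272.  211.1] ori [ 1.551e+00  2.731e+00 -2.000e-03] q [ 0.357  0.459  1.399 -0.002  1.284 -0.18 ] F [-0.2  0.3 -1.9] gap 54.7
toolaxes cols
 [[-0.512  0.859  0.   ]
 [ 0.859  0.512 -0.002]
 [-0.002 -0.001 -1.   ]]
shift tool [ -1.1   2.4 180.1]
[322.36652102 138.53929927]
```

>>> carry_out --pt "-1 2 25 0 0 0" --pt "0 0 35 0 0 0" --pt "0 0 35 0 0 0" --pt "0 0 35 0 0 0" --pt "0 0 25 0 0 0" --pt "0 0 15 0 0 0" --pt "0 0 8 0 0 0" --pt "0 0 2 0 0 0" --pt "0 0 0 0 0 0"

```text
t: 40.55
position: [513.2, 271.2, 32.5]
orientation: [-1.551, -2.731, 0.007]
contact_force: [-7.0, -3.7, 10.1]
finger_gap: 54.6
```

>>> carry_out --pt "0 0 1.5 0 0 0" --pt "0 0 0 0 0 0"

```text
t: 40.72
position: [513.3, 271.3, 32.4]
orientation: [-1.551, -2.732, 0.006]
contact_force: [-11.8, -5.3, 22.0]
finger_gap: 54.8
```

>>> carry_out --pt "0 0 0 0 0 0" --pt "0 0 0 0 0 0" --pt "0 0 0 0 0 0" --pt "0 0 -20 0 0 0" --pt "0 0 -40 0 0 0" --pt "0 0 -40 0 0 0" --pt "0 0 -40 0 0 0" --pt "0 0 -30 0 0 7" --pt "0 0 0 0 0 7" --pt "0 0 0 0 0 7" --pt "0 0 0 0 0 7" --pt "0 0 0 0 0 7" --hand 85

```text
t: 41.72
position: [515.0, 272.2, 199.8]
orientation: [2.305, 2.132, -0.001]
contact_force: [0.6, 0.1, -0.3]
finger_gap: 72.3
```

>>> carry_out --pt "-20 -2.5 0 0 0 2" --pt "-38 -4.5 0 0 0 0" --pt "-38 -4.5 0 0 0 0" --pt "-38 -4.5 0 0 0 0" --pt "-38 -4.5 0 0 0 0" --pt "-38 -4.5 0 0 0 0" --pt "-38 -4.5 0 0 0 0" --pt "-38 -4.5 10 0 0 0" --pt "-5 -2 25 0 0 0" --pt "0 0 30 0 0 0" --pt "0 0 5 0 0 0" --pt "0 0 0 0 0 0"

```text
t: 42.72
position: [447.8, -13.6, 128.9]
orientation: [-2.336, -2.098, 0.006]
contact_force: [0.1, -0.1, 0.3]
finger_gap: 72.4
```

```bash
python3 -c "
from h import *
s,im=look(np.array([447,-14,0]),'j4')
tab(('jar1',))
"
```

```text
t 42.72 pos [447.8 -13.6 128.9] ori [-2.336 -2.098  0.006] q [-0.2    0.326  1.87  -0.002  0.949 -0.092] F [ 0.1 -0.1  0.3] gap 72.4
toolaxes cols
 [[ 0.107  0.994 -0.004]
 [ 0.994 -0.107 -0.001]
 [-0.001 -0.004 -1.   ]]
[([339, 46, 0], 0.9), ([453, -18, 3], 0.62)]
jar [453.1 -17.7   2.6] shift tool [-3.5  5.7 -0. ] lid px [329.70263198 267.82654692]
scene jar1 [([516, 269, 10], 0.88), ([448, -15, -1], 0.84), ([440, 396, 9], 0.75), ([480, 338, 2], 0.64), ([343, 44, -3], 0.59)]
side jar1 [([511, 268, 8], 0.94), ([345, 47, 2], 0.94), ([474, 332, 4], 0.86), ([443, 402, 12], 0.84), ([446, -13, -5], 0.83)]
```

Jar A is at about (448,-15), and the others are where they were placed. I shift slightly and grip.

>>> carry_out --pt "-2 1 20 0 0 0" --pt "0 0 30 0 0 0" --pt "0 0 30 0 0 0" --pt "0 0 18 0 0 0" --pt "0 0 6 0 0 0" --pt "0 0 0 0 0 0"

```text
t: 43.52
position: [449.2, -15.7, 25.4]
orientation: [-2.336, -2.101, 0.004]
contact_force: [-0.3, 0.7, 0.3]
finger_gap: 72.5
```

>>> carry_out --pt "0 0 0 0 0 0" --pt "0 0 0 0 0 0" --pt "0 0 0 0 0 0" --pt "0 0 0 0 0 0" --pt "0 0 0 0 0 0" --pt "0 0 -10 0 0 0" --pt "0 0 -20 0 0 0" --pt "0 0 -35 0 0 0" --pt "0 0 -40 0 0 0" --pt "0 0 -40 0 0 0" --pt "0 0 -40 0 0 0" --pt "0 0 0 0 0 0" --hand 0 --force 30

```text
t: 44.52
position: [453.2, -16.3, 219.0]
orientation: [2.326, 2.092, 0.012]
contact_force: [1.4, -0.5, -1.7]
finger_gap: 54.7
```

>>> carry_out --pt "20 6 0 0 0 0" --pt "33 11 0 0 0 0" --pt "33 11 0 0 0 0" --pt "33 11 0 0 0 0" --pt "33 11 0 0 0 0" --pt "33 11 0 0 0 0" --pt "33 11 0 0 0 0" --pt "17 5 0 0 0 -6" --pt "0 0 0 0 0 -7" --pt "0 0 0 0 0 -7" --pt "0 0 0 0 0 -7" --pt "0 0 0 0 0 -7"

```text
t: 45.52
position: [550.7, 210.1, 210.2]
orientation: [1.611, 2.697, -0.003]
contact_force: [0.6, -0.4, -1.2]
finger_gap: 54.7
```

>>> carry_out --pt "0 0 0 0 0 -3" --pt "0 0 0 0 0 0" --pt "0 0 0 0 0 0"

```text
t: 45.77
position: [550.9, 209.8, 210.4]
orientation: [1.551, 2.731, -0.003]
contact_force: [0.6, -0.2, -1.4]
finger_gap: 54.9
```

```bash
python3 -c "
from h import *
s=st();to((552,210,31))"
```

```text
t 45.77 pos [550.9 209.8 210.4] ori [ 1.551  2.731 -0.003] q [ 0.235  0.477  1.371 -0.002  1.294 -0.302] F [ 0.6 -0.2 -1.4] gap 54.9
toolaxes cols
 [[-0.512  0.859 -0.   ]
 [ 0.859  0.512 -0.002]
 [-0.001 -0.001 -1.   ]]
shift tool [ -0.2   1.3 179.4]
```

>>> carry_out --pt "0 1 25 0 0 0" --pt "0 0 35 0 0 0" --pt "0 0 35 0 0 0" --pt "0 0 35 0 0 0" --pt "0 0 25 0 0 0" --pt "0 0 15 0 0 0" --pt "0 0 8 0 0 0" --pt "0 0 2 0 0 0" --pt "0 0 0 0 0 0"

```text
t: 46.52
position: [550.8, 209.7, 31.7]
orientation: [-1.551, -2.731, 0.005]
contact_force: [-5.0, -1.3, 5.6]
finger_gap: 55.1
```

>>> carry_out --pt "0 0 1 0 0 0" --pt "0 0 0 0 0 0"

```text
t: 46.68
position: [550.9, 209.7, 31.6]
orientation: [-1.551, -2.732, 0.005]
contact_force: [-7.3, -2.9, 13.3]
finger_gap: 55.1
```

>>> carry_out --pt "0 0 0 0 0 0" --pt "0 0 0 0 0 0" --pt "0 0 0 0 0 0" --pt "0 0 -20 0 0 0" --pt "0 0 -40 0 0 0" --pt "0 0 -40 0 0 0" --pt "0 0 -40 0 0 0" --pt "0 0 -40 0 0 -7" --pt "0 0 0 0 0 -7" --pt "0 0 0 0 0 -7" --pt "0 0 0 0 0 -7" --pt "0 0 0 0 0 -7" --hand 85

```text
t: 47.68
position: [552.1, 210.5, 210.0]
orientation: [0.647, 3.073, -0.002]
contact_force: [1.2, -0.7, -0.2]
finger_gap: 72.7
```

>>> carry_out --pt "0 0 0 0 0 -7" --pt "0 0 0 0 0 -7" --pt "0 0 0 0 0 -7" --pt "0 0 0 0 0 -3.2" --pt "-9 -34 0 0 0 0" --pt "-9 -35 0 0 0 0" --pt "-9 -35 0 0 0 0" --pt "-9 -35 0 0 0 0" --pt "-9 -35 0 0 0 0" --pt "-9 -35 0 0 0 0" --pt "0 0 0 0 0 0" --pt "0 0 0 0 0 0"

```text
t: 48.68
position: [606.7, -0.5, 209.7]
orientation: [-0.003, -3.141, 0.003]
contact_force: [0.4, -0.4, -0.2]
finger_gap: 73.0
```

```bash
python3 -c "
from h import *
s=st();axes();tab(('jar1','selector_grip','wheel_mark'),('scene','side','wrist'))
a=camera('scene')[100:460,190:470];w=camera('wrist');cv2.imwrite('pics/f1w.png',w)
cv2.imwrite('pics/f1.png',np.hstack([cv2.resize(a,(373,480),interpolation=cv2.INTER_CUBIC),w[:,110:530]]))
"
```

```text
t 48.68 pos [ 6.067e+02 -5.000e-01  2.097e+02] ori [-3.000e-03 -3.141e+00  3.000e-03] q [-0.126  0.509  1.319 -0.002  1.313 -1.694] F [ 0.4 -0.4 -0.2] gap 73.0
toolaxes cols
 [[-1.     0.002 -0.   ]
 [ 0.002  1.    -0.002]
 [ 0.    -0.002 -1.   ]]
scene jar1 [([342, 45, -3], 0.77), ([548, 210, 3], 0.76)]
scene selector_grip [([604, -1, 95], 0.7)]
scene wheel_mark [([622, -264, 188], 0.97)]
side jar1 [([547, 211, 2], 0.92), ([512, 268, 8], 0.73), ([442, 396, 12], 0.7), ([342, 46, 1], 0.6)]
side selector_grip []
side wheel_mark []
wrist jar1 [([516, 270, 6], 0.8), ([478, 331, 4], 0.76), ([551, 205, 8], 0.58)]
wrist selector_grip [([606, 2, 102], 0.87)]
wrist wheel_mark []
```

View pics/f1.png

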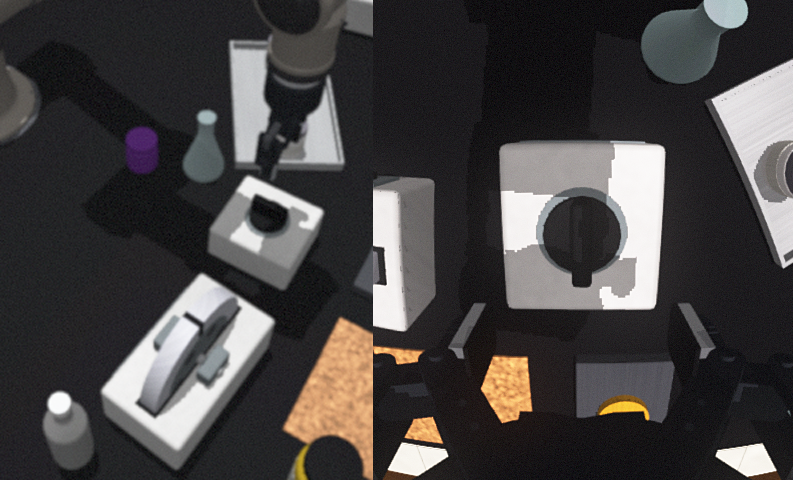

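All four jars are in the tray, the mark is at the top and the bar is at its stop and centred under the tool. I descend, grip and turn 90° clockwise.

>>> carry_out --pt "0 1 30 0 0 0" --pt "0 0 35 0 0 0" --pt "0 0 35 0 0 0" --pt "0 0 17 0 0 0" --pt "0 0 4 0 0 0" --pt "0 0 0 0 0 0"

```text
t: 49.88
position: [605.7, 2.3, 87.9]
orientation: [0.003, -3.139, 0.002]
contact_force: [-0.1, 0.4, -0.8]
finger_gap: 72.3
```

>>> carry_out --pt "0 0 0 0 0 0" --pt "0 0 0 0 0 0" --pt "0 0 0 0 0 0" --pt "0 0 0 0 0 0" --pt "0 0 0 0 0 0" --pt "0 0 0 0 0 0" --pt "0 0 0 0 0 0" --pt "0 0 0 0 0 0" --hand 0 --force 20

```text
t: 50.55
position: [606.8, 1.7, 90.2]
orientation: [-0.003, 3.14, -0.004]
contact_force: [-2.3, -2.9, 5.7]
finger_gap: 13.3
```

>>> carry_out --pt "0 0 0 0 0 6" --pt "0 0 0 0 0 6" --pt "0 0 0 0 0 6" --pt "0 0 0 0 0 6" --pt "0 0 0 0 0 6" --pt "0 0 0 0 0 6" --pt "0 0 0 0 0 6" --pt "0 0 0 0 0 6"

```text
t: 51.22
position: [606.9, 1.5, 90.1]
orientation: [1.281, 2.865, -0.003]
contact_force: [-1.1, -3.3, 5.4]
finger_gap: 13.4
```

>>> carry_out --pt "0 0 0 0 0 6" --pt "0 0 0 0 0 6" --pt "0 0 0 0 0 6" --pt "0 0 0 0 0 6" --pt "0 0 0 0 0 6" --pt "0 0 0 0 0 6" --pt "0 0 0 0 0 4" --pt "0 0 0 0 0 2" --pt "0 0 0 0 0 0" --pt "0 0 0 0 0 0"

```text
t: 52.05
position: [606.7, 1.5, 90.1]
orientation: [2.217, 2.221, -0.002]
contact_force: [-1.1, -3.1, 5.6]
finger_gap: 13.4
```

```bash
python3 -c "
from h import *
s=st();axes();print(s['torque'])"
```

```text
t 52.05 pos [606.7   1.5  90.1] ori [ 2.217e+00  2.221e+00 -2.000e-03] q [-0.122  0.624  1.47  -0.003  1.046 -0.122] F [-1.1 -3.1  5.6] gap 13.4
toolaxes cols
 [[-0.002  1.     0.001]
 [ 1.     0.002 -0.003]
 [-0.003  0.001 -1.   ]]
[-0.64160227  0.29338294 -0.07286304]
```

Yaw is exactly 90°, in the click. I release, rise and check.

>>> carry_out --pt "0 0 0 0 0 0" --pt "0 0 0 0 0 0" --pt "0 0 0 0 0 0" --pt "0 0 -15 0 0 0" --pt "0 0 -30 0 0 0" --pt "0 0 -40 0 0 0" --pt "0 0 -40 0 0 0" --pt "0 0 -30 0 0 0" --pt "0 0 -20 0 0 0" --pt "0 0 0 0 0 0" --pt "0 0 0 0 0 0" --hand 85

```text
t: 52.97
position: [606.6, 2.8, 264.9]
orientation: [2.217, 2.222, 0.0]
contact_force: [0.1, -0.6, -0.7]
finger_gap: 72.7
```

```bash
python3 -c "
from h import *
s=st();axes();tab(('jar1','wheel_mark','flask','wash_bottle'),('scene','side'))
a=camera('side')[120:480,90:450];w=camera('wrist');cv2.imwrite('pics/f2w.png',w)
cv2.imwrite('pics/f2.png',np.hstack([cv2.resize(a,(400,400),interpolation=cv2.INTER_CUBIC),cv2.resize(w[30:430,120:520],(400,400))]))
"
```

```text
t 52.97 pos [606.6   2.8 264.9] ori [2.217 2.222 0.   ] q [-0.121  0.473  1.227 -0.002  1.439 -0.123] F [ 0.1 -0.6 -0.7] gap 72.7
toolaxes cols
 [[-0.002  1.     0.002]
 [ 1.     0.002 -0.002]
 [-0.002  0.002 -1.   ]]
scene jar1 [([516, 273, 6], 0.66), ([456, 349, 4], 0.66), ([551, 213, 3], 0.64)]
scene wheel_mark [([623, -265, 188], 0.92)]
scene flask [([443, 91, 2], 0.61)]
scene wash_bottle [([540, -433, 2], 0.85)]
side jar1 [([343, 44, -1], 0.95), ([439, 398, 8], 0.83), ([550, 213, 2], 0.72), ([511, 266, 7], 0.58), ([453, 345, 1], 0.57)]
side wheel_mark []
side flask [([441, 95, -1], 0.75)]
side wash_bottle [([534, -434, 1], 0.76)]
```

View pics/f2.png

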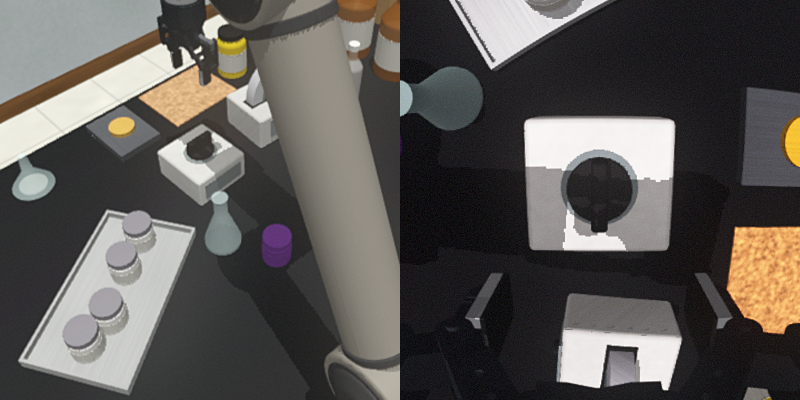

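The third jar was knocked a few centimetres, to about (455,347), but it still stands upright inside the tray. Everything else is as wanted, so I hand it in.

```bash
python3 -c "
from h import *
sign_off();st()"
```

```text
the job is handed in; nothing more can be done
the job is handed in; nothing more can be done
```

The jar tumbler is set for its night run, and I handed the job in at about 53 s of the 210 s allowed.

- **Selector, first turn:** I turned it anticlockwise from its fourth click to the end stop. A torque of 0.9 N m at the stop and the bar lying along the box's 140 mm side confirmed it.
- **Wheel:** Pinched strokes brought the home mark to the very top. The wrist camera put it within about 0.5 mm of the axle's vertical line. The last scene view read (623, -265, 188), against my wheel-top estimate of (621, -265, 187).
- **Jars:** I found four white jars, and all four stand upright in the tray in the last pictures. The purple look-alike, the flask and the bottle are where they stood at the start.
- **Selector, last turn:** I turned it 90° clockwise to the third click. The bar stood straight across the box after release.

**Checks that disagreed:**
- One jar was knocked about 25 mm after I had set it in the tray. It still stands upright inside, close to or touching its neighbour, so I left it.
- In the last round, the side camera could not see the wheel mark because the arm blocked it, and the scene camera reported only three of the four jars. The side camera reported all four.

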